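# Lay up the dressing tray

### The job

Lay up the white two-compartment tray in this order: the kidney dish flat and lengthwise in the wide compartment, then the forceps flat and lengthwise in the narrow compartment, then the steel gallipot upright in the middle of the kidney dish, and last the small amber bottle upright inside the gallipot. Let go of each thing before taking the next, and leave the lidded jar and the big amber stock bottle where they stand.

Things in the scene. Friction and masses are not known exactly. Their poses are not given: they have to be found in the camera images.
- tray: White plastic tray, fixed on the worktop: 290 mm long (its x), 226 wide (its y), walls 18 high and 5 thick, floor 3 thick. Origin: centre of the underside, z up. A rib 4 mm thick, 12 high, along y = +36 mm makes two compartments, each 280 long: the wide one from y = -108 to +34 (middle y = -37), the narrow one from y = +38 to +108 mm (middle y = +73).
- dish: Steel kidney dish (140 g), open side up on a 3 mm mat: 182 mm long (its x), 32 high. Its plan is a bent band 68 mm wide over the rolled rim, the ends curving 16 mm towards -y (hollow side). Origin: under the middle of the band, z up: at x = 0 the rims lie at y = +34 and -34 mm; grip it there across y by the rim. Floor 2.5 mm thick, 55 wide inside; walls 2 mm, leaning out slightly.
- forceps: Stainless steel dressing forceps (loose, rigid, 30 g), lying on their side on the mat: 135 mm long (its x, tips to +x), 10 mm high (7 mm at the tips), 14.5 mm wide (its y) over the serrated middle 40 mm, narrower towards both ends. Origin: underside, at the middle of the length, z up.
- pot: Stainless steel gallipot (loose, 50 g), a small round open cup standing on the mat: 47 mm across at the rim, 36 mm across at the foot, 34 mm high, wall 2 mm, floor 2.5 mm thick; 43 mm across inside at the mouth, 32 mm inside at the floor. Origin: centre of its underside, z up.
- bottle: Small amber glass bottle (loose, 30 g) with a white cap, standing on the mat: 24 mm in diameter, 58 mm high; the cap is 22 mm in diameter and takes the top 20 mm. Origin: centre of its underside, z up. It stands out of the gallipot by about 26 mm when it is inside.
- jar: Bystander: low white lidded ointment jar, 38 mm in diameter, 34 mm high, loose on the mat near the gallipot and the bottle; to be left alone. Origin: centre of its underside.
- stock_bottle: Bystander: big amber stock bottle with a paper label and brass cap, 48 mm in diameter, 105 mm high, loose on the worktop beyond the tray; to be left alone. Origin: centre of its underside.

How it is judged:
On the way, in this order (a step that is already met when the one before it is completed fails the run):
1. the kidney dish lies flat and lengthwise in the wide compartment, let go (x of dish in the frame of tray between -0.055 and 0.055 m and y of dish in the frame of tray between -0.085 and 0.015 m and z of dish in the frame of tray between 0 and 0.0065 m and angle between dish's own z axis and vertical below 0.06 rad and angle between the x axis of dish and the x axis of tray, either way round below 0.3 rad and linear speed of dish below 0.02 m/s and contact force between dish and the fingers below 0.05 N), for 0.2 s.
2. then the forceps lie flat and lengthwise in the narrow compartment, let go (x of forceps in the frame of tray between -0.085 and 0.085 m and y of forceps in the frame of tray between 0.04 and 0.106 m and z of forceps in the frame of tray between 0 and 0.0065 m and angle between forceps's own z axis and vertical below 0.1 rad and angle between the x axis of forceps and the x axis of tray, either way round below 0.35 rad and linear speed of forceps below 0.02 m/s and contact force between forceps and the fingers below 0.05 N), for 0.2 s.
3. then the gallipot stands in the middle of the dish, let go (horizontal distance between pot and dish below 0.025 m and z of pot in the frame of dish between 0 and 0.006 m and angle between pot's own z axis and vertical below 0.08 rad and linear speed of pot below 0.02 m/s and contact force between pot and the fingers below 0.05 N), for 0.2 s.
4. last the small bottle stands in the gallipot, let go (horizontal distance between bottle and pot below 0.01 m and z of bottle in the frame of pot between 0 and 0.008 m and angle between bottle's own z axis and vertical below 0.15 rad and linear speed of bottle below 0.02 m/s and contact force between bottle and the fingers below 0.05 N), for 0.2 s.
At the end, for the whole second after the job is handed in: Dish flat on the wide compartment's floor, within 17 deg of lengthwise; forceps flat on the narrow one's, within 20 deg of lengthwise; gallipot upright on the dish's floor within 25 mm of its middle; bottle upright (8 deg) on the gallipot's floor, within 10 mm of its centre; all released, at rest (all of step 1 and all of step 2 and all of step 3 and all of step 4); the robot touches nothing.
It fails at once if the jar is moved by more than 15 mm (distance of jar from where it was at the start of the episode above 0.015 m).
It fails at once if the stock bottle is moved by more than 15 mm (distance of stock_bottle from where it was at the start of the episode above 0.015 m).
It also fails if it takes over 107 s, if anything falls off the work surface, if the arm or the gripper's body presses on something with over 40 N, if the wrist force passes 120 N, or if a joint passes its speed limit or range.

### The arm

A 6-joint arm with a two-finger parallel gripper is mounted at the origin on the work surface. World frame = base frame: x ahead of the robot, y to its left, z up, the work surface at z = 0. Lengths are in m, angles in rad, forces in N, time in s.
With the tool pointing down it reaches from about 0.375 to 0.75 m from the base axis. Payload 9 kg.
Tool frame: the origin (TCP) lies midway between the tips of the shut fingers; the grasp point (between the pads) lies 19 mm behind it (grasp_offset is the distance from the TCP to the grasp point, in m); x points along the fingers, y is the direction in which the jaws open and shut, and the axes are right-handed (so a half turn about x gives the same grasp; the last joint's range is limited). The gripper opens to 85 mm and grips with 20 to 120 N. Pads are 22 mm wide; open, the fingers measure 114 mm over their backs; the gripper's body (76 mm by 85 mm) begins 54 mm behind the grasp point. The pads swing forward as they close: fully open they stand 13 mm farther back than shut.
Start: joints at [-1.43, 0.104, 0.097, 1.564, 0, 1.353], TCP at [0.211, -0.562, 0.231] pointing down, gripper open.
Joint ranges: [-2.99, 2.99], [-0.84, 1.86], [-1.1, 1.16], [-1.84, 2.11], [-1.51, 1.56], [-3.14, 3.14]. Speed limits (rad/s): [2.22, 2.22, 2.57, 3.14, 3.14, 3.14].

### API

Orientations are given as a unit quaternion [x, y, z, w].
In Python, from station import observe, grab_frame, get_calibration, hand_in, grasp_offset gives the robot as it stands.
- The arm moves only by the tool step_arm, never from a script. Its argument "motion" is a list of rows, each a list of 3 entries, a list of its own where there are three numbers: the turn, a rotation vector about the world's x, y, z in degrees, then the shift along the world's x, y, z in m, then the closure in counts, from 0 (fully open) to 255 (shut). In form: [[[rx, ry, rz], [tx, ty, tz], claw], ...]. A call has 1 to 20 rows; each row is the pose to reach, as a shift and turn from the pose commanded when the call began; what a row does not reach only later rows make up. A row lasts 1/8 s, in which the tool goes at most 62.5 mm and 10.7 degrees, less where a joint would pass 70% of its speed; a pose out of reach is approached as far as the arm can. A call with a gripper value outside its range is refused whole. The fingers move at their own pace and stop on an object; "newtons" is the grip in N (left out, the last holds). Time passes only in rows, so rows that repeat a pose let the fingers close. It gives the time, the measured TCP pose, the force and the opening at its end, in the units of the state.
- observe(): the state, without advancing time (a new reading comes with each control period).
- grab_frame(name): name is "scene" or "top" or "wrist"; returns the picture (400x640x3 uint8, red, green, blue); there is no depth.
- get_calibration(name): a dict with "fov_y" (degrees; the focal length in pixels is half the picture's height over the tangent of half this angle, whatever the lens; pixels are square), "cx", "cy" (the principal point, pixels), "R" (3x3) and "t" (3): a world point X has camera coordinates R X + t; the wrist camera has in their place "mount" (4x4, takes a point from camera to tool coordinates, whose origin is the TCP and whose axes are the tool frame's). Camera axes: x right, y down, z forward; pixel columns grow to the right and rows downward; lengths in m; the calibration is good to about 2 mm. A picture is of the moment at which its call begins: read the wrist's pose just before it. get_calibration takes no time and is no camera call.
- hand_in(): hands the job in, once; it reports no verdict.
The state is a dict: "t": time; "qpos": joint angles; "joint_vel": joint speeds; "joint_torque": joint torques, N m; "eef_pos": TCP position; "orientation": TCP orientation; "wrist_force": force on the tool from outside, world axes, zero at the start; "moment": the same for the moment, N m; "grip_width": opening from 0.0 (shut) to 1.0 (fully open).
Only numpy, scipy, OpenCV 4.12 (cv2) and the standard library are available. Lean on these libraries where they do the work, as an engineer would, in place of code of your own. Each camera call takes 0.05 s, during which the arm holds its last target.

## Working session

There is one attempt and no reset: what is moved stays moved. The work goes in short steps, Python scripts to look and compute and a tool call to move; the robot and the scene stay as the last step left them, time stands still between calls to the robot, and variables do not carry over. Pictures are saved under pics/ and viewed, and the job is handed in when it is done.

Besides the shell and the picture viewer there is one more tool, called after "Request:" by a JSON object that holds its "api" and its "payload". step_arm: Moves the arm, as the interface text tells. Its arguments: {"type":"object","properties":{"motion":{"type":"array"},"newtons":{"type":"number"}},"required":["motion"]}

```bash
ls; mkdir -p pics; python3 - <<'E'
from station import *
import cv2
print(observe(), grasp_offset)
for n in ("scene","top","wrist"):
    c=get_calibration(n); print(n,c)
    cv2.imwrite(f"pics/{n}0.png",grab_frame(n)[:,:,::-1])
E
```

```text
pics
{'t': 0.0, 'qpos': array([-1.42970506e+00,  1.04709970e-01,  9.64590566e-02,  1.56388625e+00,
        6.76089008e-06,  1.35310563e+00]), 'joint_vel': array([-4.57341444e-04,  2.32375891e-03,  6.20338942e-04,  1.58320460e-03,
        3.63744693e-05,  6.08880807e-04]), 'joint_torque': array([-5.40159690e-04, -5.56931984e+01,  5.03649795e+01,  1.68213953e-02,
       -3.37833344e-04,  5.38150132e-06]), 'eef_pos': array([ 0.21064886, -0.56145349,  0.23051045]), 'orientation': array([ 0.6957799 ,  0.1266429 , -0.69573882,  0.12569567]), 'wrist_force': array([0.11364412, 0.88442625, 0.34219286]), 'moment': array([ 0.0176757 , -0.01198877,  0.0034222 ]), 'grip_width': 0.9982659858216971} 0.0187
scene {'fov_y': 56.22893508240456, 'cx': 313.8969568099814, 'cy': 198.21980584934636, 'R': array([[-0.89569055,  0.44467475, -0.00167841],
       [ 0.32254867,  0.64708939, -0.69082391],
       [-0.30610587, -0.61930581, -0.7230211 ]]), 't': array([ 0.54788763, -0.16826487,  1.09198049])}
top {'fov_y': 51.45455071300564, 'cx': 319.20150366124886, 'cy': 201.43264308030788, 'R': array([[ 1.31234974e-01, -9.91351229e-01,  3.50388867e-04],
       [-9.68941780e-01, -1.28343123e-01, -2.11376134e-01],
       [ 2.09592960e-01,  2.74004350e-02, -9.77404731e-01]]), 't': array([-0.05713183,  0.57713095,  0.84028954])}
wrist {'fov_y': 67.95039254196848, 'cx': 320.00930403838856, 'cy': 203.90519055289568, 'mount': array([[-7.74409916e-04, -2.89817261e-01,  9.57081687e-01,
        -1.42624748e-01],
       [ 9.99999452e-01,  4.50480503e-04,  9.45547834e-04,
        -4.32110656e-04],
       [-7.05182723e-04,  9.57081894e-01,  2.89816753e-01,
        -7.50886886e-02],
       [ 0.00000000e+00,  0.00000000e+00,  0.00000000e+00,
         1.00000000e+00]])}
```

View pics/scene0.png

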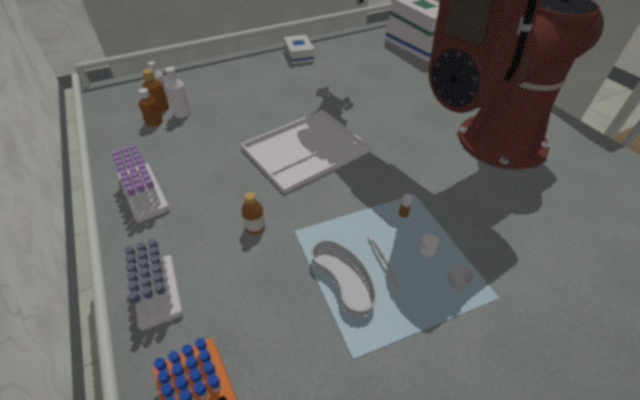

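View pics/top0.png

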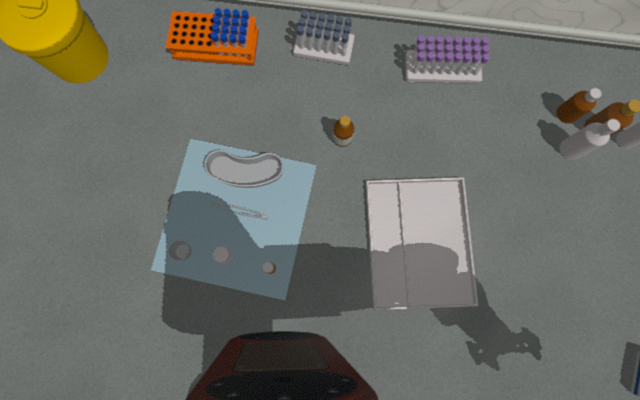

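View pics/wrist0.png

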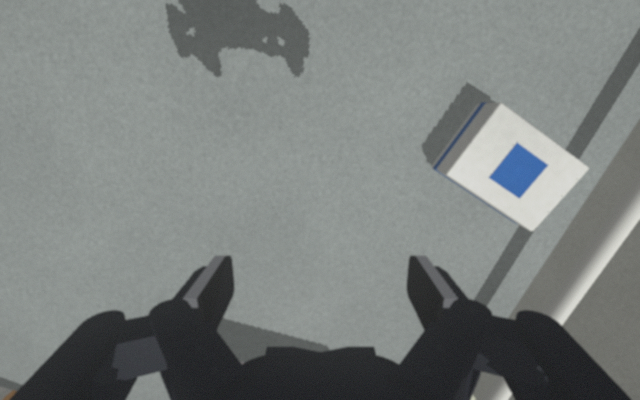

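The top view shows the tray at about (420,245), the dish at (243,168), the forceps at (248,212), and, in shadow, the pot (180,250), jar (221,254) and bottle (268,267). The stock bottle is at (344,130).

```bash
cat > h.py <<'E'
from station import *
import numpy as np, cv2
from scipy.spatial.transform import Rotation as Ro
def cam(n,st=None):
    c=get_calibration(n); f=200/np.tan(np.radians(c['fov_y']/2))
    if n=='wrist':
        M=np.array(c['mount']); Rt=Ro.from_quat(st['orientation']).as_matrix()
        Rcw=Rt@M[:3,:3]; o=Rt@M[:3,3]+st['eef_pos']
        R=Rcw.T; t=-R@o
    else: R=np.array(c['R']);t=np.array(c['t'])
    return f,c['cx'],c['cy'],R,t
def ray(C,uv):
    f,cx,cy,R,t=C; uv=np.atleast_2d(np.asarray(uv,float))
    d=np.c_[(uv[:,0]-cx)/f,(uv[:,1]-cy)/f,np.ones(len(uv))]@R
    return -R.T@t,d
def onz(C,uv,z):
    o,d=ray(C,uv); return o+d*((z-o[2])/d[:,2])[:,None]
def proj(C,X):
    f,cx,cy,R,t=C; p=np.atleast_2d(X)@R.T+t
    return np.c_[cx+f*p[:,0]/p[:,2],cy+f*p[:,1]/p[:,2]]
def grab(n,name=None):
    st=observe(); im=grab_frame(n)[:,:,::-1].copy()
    if name: cv2.imwrite(f'pics/{name}.png',im)
    return im,cam(n,st),st
E
python3 - <<'E'
from h import *
C=cam('top')
for n,uv,z in [('dish',(243,168),.035),('forc',(248,212),.012),('pot',(180,250),.03),('jar',(221,254),.03),('bot',(268,267),.05),('stock',(344,122),.1)]: print(n,onz(C,[uv],z).round(3))
print(onz(C,[(366,180),(465,178),(477,305),(373,308)],.018).round(3))
im=cv2.imread('pics/top0.png')
cv2.imwrite('pics/top0a.png',cv2.resize(im[130:310,145:325],None,fx=3.3,fy=3.3,interpolation=cv2.INTER_CUBIC))
cv2.imwrite('pics/top0b.png',cv2.resize(im[165:320,355:490],None,fx=3.8,fy=3.8,interpolation=cv2.INTER_CUBIC))
E
```

```text
dish [[0.64  0.202 0.035]]
forc [[0.544 0.178 0.012]]
pot [[0.438 0.309 0.03 ]]
jar [[0.441 0.218 0.03 ]]
bot [[0.426 0.109 0.05 ]]
stock [[ 0.753 -0.012  0.1  ]]
[[ 0.653 -0.08   0.018]
 [ 0.688 -0.306  0.018]
 [ 0.406 -0.348  0.018]
 [ 0.371 -0.126  0.018]]
```

View pics/top0a.png

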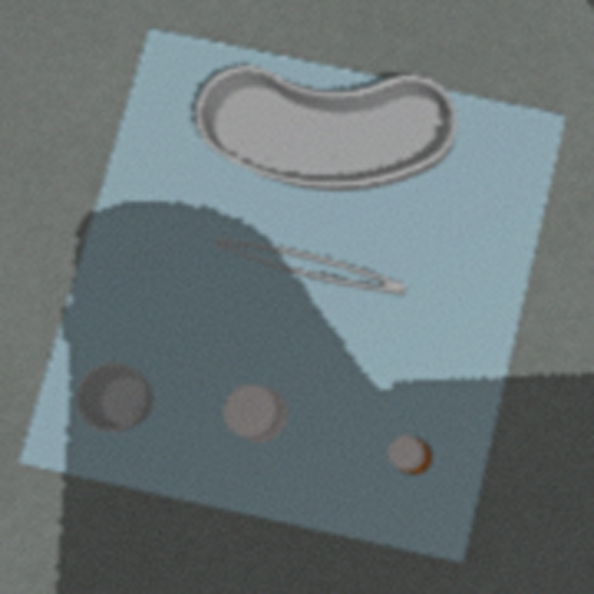

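View pics/top0b.png

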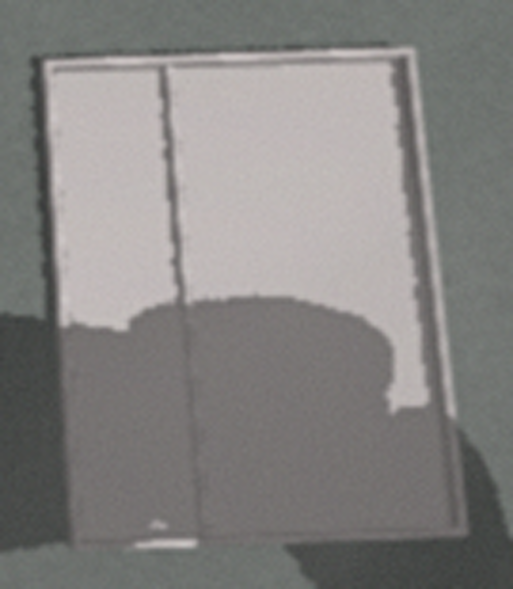

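```bash
python3 - <<'E'
from h import *
C=cam('top'); im=cv2.imread('pics/top0.png')
b,g,r=[im[:,:,i].astype(int) for i in range(3)]
mat=(b-r>12*np.clip((b/100),.4,2)).astype(np.uint8)
# mat outline filled
cs,_=cv2.findContours(cv2.morphologyEx(mat,cv2.MORPH_CLOSE,np.ones((9,9))),0,2)
c=max(cs,key=cv2.contourArea); hull=np.zeros(mat.shape,np.uint8)
cv2.drawContours(hull,[cv2.convexHull(c)],-1,1,-1)
print('mat',cv2.minAreaRect(c))
obj=((hull==1)&(mat==0)).astype(np.uint8)
obj=cv2.erode(hull,np.ones((3,3)))*obj
cs,_=cv2.findContours(obj,0,2)
for c in cs:
    a=cv2.contourArea(c)
    if a<15: continue
    (cc,wh,an)=cv2.minAreaRect(c); print(round(a),np.round(cc,1),np.round(wh,1),round(an,1),cv2.boundingRect(c))
cv2.imwrite('pics/obj.png',cv2.resize(obj[130:310,145:325]*255,None,fx=3.3,fy=3.3))
E
```

```text
mat ((233.19207763671875, 217.22079467773438), (138.41822814941406, 139.42515563964844), 12.724355697631836)
124 [269.  267.5] [13.4 12. ] 45.0 (262, 261, 15, 13)
258 [222.2 254.6] [19.7 17. ] 26.6 (212, 246, 21, 18)
362 [179.5 250. ] [20. 23.] 90.0 (168, 240, 24, 21)
269 [239.  210.1] [58.2  7. ] 14.0 (211, 202, 57, 17)
2134 [243.  169.5] [79.5 34.7] 5.7 (204, 150, 80, 38)
```

View pics/obj.png

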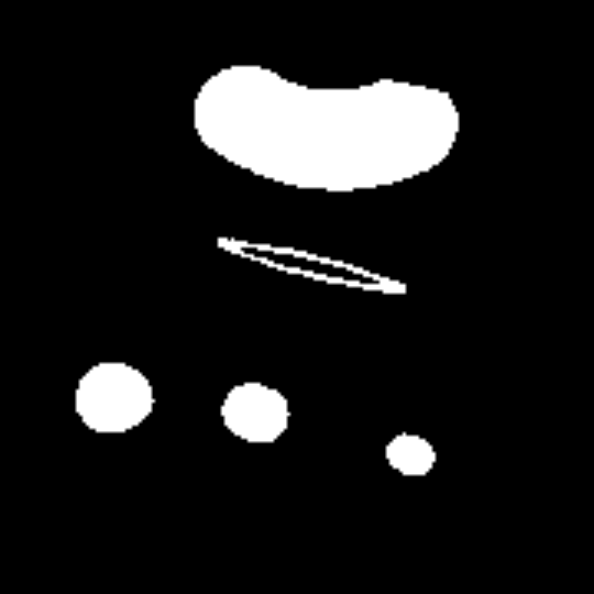

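```bash
cat >> h.py <<'E'
def objs(im):
    b,g,r=[im[:,:,i].astype(int) for i in range(3)]
    mat=(b-r>12*np.clip((b/100),.4,2)).astype(np.uint8)
    cs,_=cv2.findContours(cv2.morphologyEx(mat,cv2.MORPH_CLOSE,np.ones((9,9))),0,2)
    c=max(cs,key=cv2.contourArea); hull=np.zeros(mat.shape,np.uint8)
    cv2.drawContours(hull,[cv2.convexHull(c)],-1,1,-1)
    obj=((hull==1)&(mat==0)).astype(np.uint8)*cv2.erode(hull,np.ones((3,3)))
    cs,_=cv2.findContours(obj,0,cv2.CHAIN_APPROX_NONE)
    return [c[:,0,:] for c in cs if cv2.contourArea(c)>15]
E
python3 - <<'E'
from h import *
for n in ('top','scene'):
  C=cam(n); im=cv2.imread(f'pics/{n}0.png')
  for c in objs(im):
    m=c.mean(0); z=.012
    if len(c)>150: z=.035
    w=onz(C,c,z)[:,:2].astype(np.float32)*1000
    cc,wh,an=cv2.minAreaRect(w)
    print(n,len(c),c.min(0),c.max(0),'z',z,np.round(cc,1),np.round(wh,1),round(an,1))
E
python3 - <<'E'
from h import *
im=cv2.imread('pics/scene0.png')
cv2.imwrite('pics/s0a.png',cv2.resize(im[190:355,285:505],None,fx=3.5,fy=3.5,interpolation=cv2.INTER_CUBIC))
E
```

```text
top 36 [262 261] [276 273] z 0.012 [427.  111.3] [30.1 26.2] 53.5
top 52 [212 246] [232 263] z 0.012 [441.3 219.4] [44.8 37.1] 73.4
top 61 [168 240] [191 260] z 0.012 [439.  316.1] [44.7 52. ] 7.5
top 116 [211 202] [267 218] z 0.012 [546.1 199.9] [134.7  16.2] 83.4
top 182 [204 150] [283 187] z 0.035 [636.8 202.4] [ 81.9 182.4] 1.6
scene 88 [447 262] [474 290] z 0.012 [428.5 303.7] [70.4 53.1] 47.1
scene 67 [417 233] [439 257] z 0.012 [436.3 211.7] [68.  41.3] 34.6
scene 837 [298 209] [417 355] z 0.035 [607.3 217.5] [291.2 188.4] 84.6
scene 57 [397 196] [413 218] z 0.012 [415.   94.8] [80.1 30.6] 43.5
```

View pics/s0a.png

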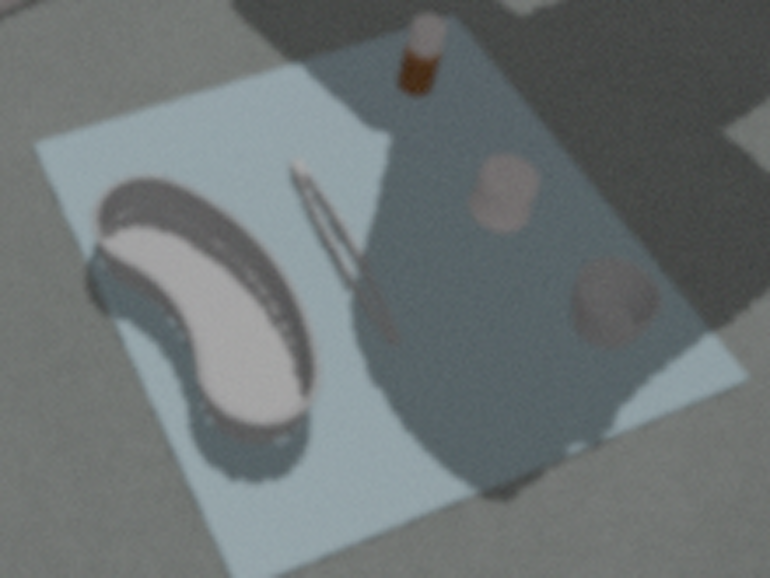

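```bash
python3 - <<'E'
from h import *
st=observe(); R=Ro.from_quat(st['orientation']).as_matrix(); print(R.round(3)); print('yaw tool y',np.degrees(np.arctan2(R[1,1],R[0,1])))
# tray fit from top: outer top-edge corners
C=cam('top'); im=cv2.imread('pics/top0.png')
s=im.astype(int); 
hsv=cv2.cvtColor(im,cv2.COLOR_BGR2HSV); print(im[200,420],im[280,420],im[200,350],im[290,350],im[320,420])
E
```

```text
[[-0.     0.351 -0.936]
 [ 0.001 -0.936 -0.351]
 [-1.    -0.001 -0.   ]]
yaw tool y -69.44243724383666
[185 185 194] [118 118 120] [110 114 109] [73 73 70] [111 113 113]
```

Request:
{"api": "step_arm", "payload": {"motion": [[[0, 0, 35], [0.2, 0.38, -0.03], 0], [[0, 0, 71], [0.418, 0.7635, -0.07], 0], [[0, 0, 71], [0.418, 0.7635, -0.07], 0], [[0, 0, 71], [0.418, 0.7635, -0.07], 0], [[0, 0, 71], [0.418, 0.7635, -0.07], 0], [[0, 0, 71], [0.418, 0.7635, -0.07], 0], [[0, 0, 71], [0.418, 0.7635, -0.07], 0], [[0, 0, 71], [0.418, 0.7635, -0.07], 0], [[0, 0, 71], [0.418, 0.7635, -0.07], 0], [[0, 0, 71], [0.418, 0.7635, -0.07], 0], [[0, 0, 71], [0.418, 0.7635, -0.07], 0], [[0, 0, 71], [0.418, 0.7635, -0.07], 0], [[0, 0, 71], [0.418, 0.7635, -0.07], 0], [[0, 0, 71], [0.418, 0.7635, -0.07], 0], [[0, 0, 71], [0.418, 0.7635, -0.07], 0], [[0, 0, 71], [0.418, 0.7635, -0.07], 0], [[0, 0, 71], [0.418, 0.7635, -0.07], 0], [[0, 0, 71], [0.418, 0.7635, -0.07], 0], [[0, 0, 71], [0.418, 0.7635, -0.07], 0]]}}

```text
t: 2.52
eef_pos: [0.6288, 0.201, 0.1619]
orientation: [0.494, 0.506, -0.493, 0.507]
wrist_force: [-0.4, 0.5, 0.6]
grip_width: 1.003
```

```bash
python3 - <<'E'
from h import *
print(observe()['qpos'].round(3))
im,C,st=grab('wrist','w1'); im2,C2,st=grab('top','t1')
R=Ro.from_quat(st['orientation']).as_matrix(); print('yaw tool y',np.degrees(np.arctan2(R[1,1],R[0,1])))
E
```

```text
[ 0.112  0.285  0.174  1.459 -0.     1.656]
yaw tool y 1.517091096272444
```

View pics/w1.png

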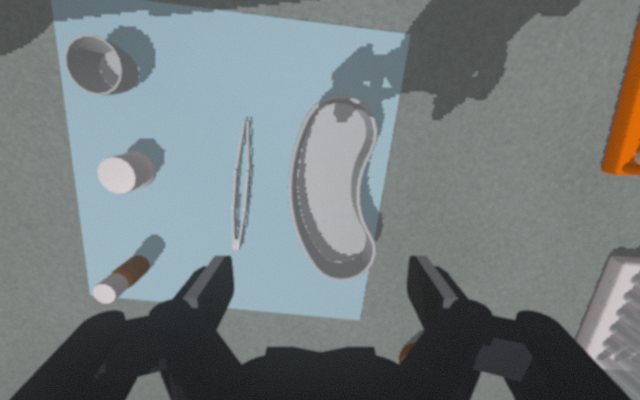

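View pics/t1.png

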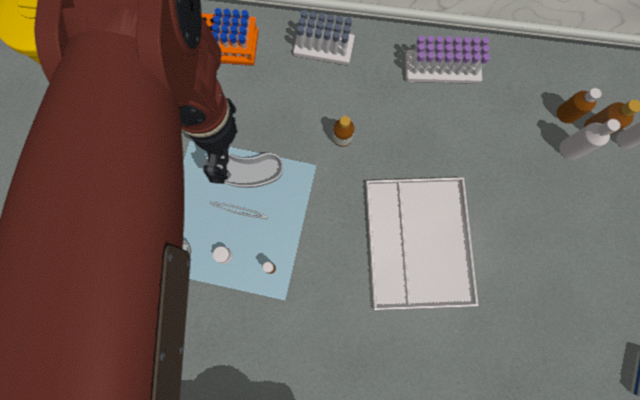

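```bash
python3 - <<'E'
from h import *
st=observe(); C=cam('wrist',st); im=cv2.imread('pics/w1.png')
for c in objs(im):
    if len(c)<60: continue
    z=.035 if len(c)>350 else .012
    w=onz(C,c,z)[:,:2].astype(np.float32)*1000
    cc,wh,an=cv2.minAreaRect(w)
    print(len(c),c.min(0),c.max(0),z,np.round(cc,1),np.round(wh,1),round(an,1))
print(proj(C,[[.629,.202,.035],[.629,.111,.035],[.629,.293,.035],list(st['eef_pos'])]).round())
C=cam('top'); im=cv2.imread('pics/t1.png')
m=(im.min(2)>150).astype(np.uint8); m[:150]=0;m[:,:340]=0;m[:,500:]=0
cs,_=cv2.findContours(cv2.morphologyEx(m,3,np.ones((5,5))),0,1); c=max(cs,key=cv2.contourArea)[:,0]
h=cv2.convexHull(c)[:,0]
for z in (.018,.0):
    w=onz(C,h,z)[:,:2].astype(np.float32)*1000; print('tray',z,cv2.minAreaRect(w))
cv2.imwrite('pics/t1b.png',cv2.resize(im[165:320,355:490],None,fx=3.8,fy=3.8,interpolation=cv2.INTER_CUBIC))
E
```

```text
70 [164 299] [177 317] 0.012 [461.2  57.8] [27.4 10. ] 66.3
146 [ 97 150] [155 193] 0.012 [437.  214.8] [60.4 38.3] 16.9
268 [231 120] [250 250] 0.012 [549.1 200.7] [136.9  16.7] 83.6
192 [64 34] [138  95] 0.012 [429.1 313.2] [63.8 50.6] 8.1
3439 [15  7] [625 399] 0.035 [632.3 154.3] [722.8 403.6] 1.4
313 [150   0] [306  19] 0.012 [547.3 360.4] [  3.3 133.2] 85.3
[[319. 196.]
 [317. 281.]
 [322.  93.]
 [318. 260.]]
tray 0.018 ((529.150634765625, -215.92503356933594), (289.49896240234375, 225.73312377929688), 9.451168060302734)
tray 0.0 ((531.84619140625, -220.01657104492188), (295.130615234375, 230.124267578125), 9.45117473602295)
```

View pics/t1b.png

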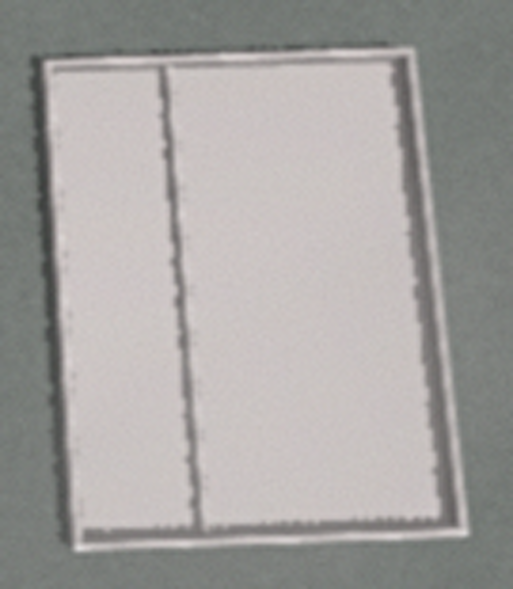

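```bash
python3 - <<'E'
from h import *
st=observe(); C=cam('wrist',st); im=cv2.imread('pics/w1.png')
cv2.imwrite('pics/w1b.png',cv2.resize(im[85:290,270:400],None,fx=2.9,fy=2.9,interpolation=cv2.INTER_CUBIC))
print(im[190,284:300].tolist()); print(im[190,350:375].tolist())
print(onz(C,[[291,190],[361,190],[334,97],[342,278]],.035).round(4))
E
```

```text
[[193, 182, 155], [191, 180, 154], [192, 180, 154], [189, 180, 157], [184, 177, 164], [184, 180, 176], [174, 173, 172], [152, 149, 148], [127, 124, 121], [108, 107, 103], [102, 100, 97], [104, 101, 99], [113, 110, 109], [128, 127, 125], [134, 131, 129], [123, 120, 120]]
[[163, 161, 160], [146, 143, 142], [132, 130, 129], [129, 127, 125], [129, 126, 125], [133, 131, 130], [150, 148, 148], [170, 168, 167], [174, 171, 170], [162, 159, 158], [140, 137, 129], [127, 121, 110], [123, 118, 105], [122, 117, 100], [126, 119, 106], [123, 115, 100], [125, 119, 104], [126, 119, 105], [129, 121, 105], [142, 135, 116], [168, 157, 135], [186, 174, 148], [191, 180, 153], [194, 183, 158], [193, 182, 155]]
[[0.6026 0.2071 0.035 ]
 [0.6681 0.2089 0.035 ]
 [0.6395 0.2901 0.035 ]
 [0.6549 0.1154 0.035 ]]
```

View pics/w1b.png

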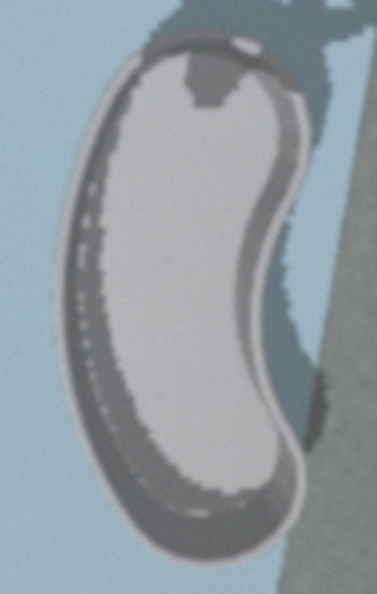

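Request:
{"api": "step_arm", "payload": {"motion": [[[0, 0, 0], [0.004, 0.0015, -0.05], 0], [[0, 0, 0], [0.004, 0.0015, -0.09], 0], [[0, 0, 0], [0.004, 0.0015, -0.12], 0], [[0, 0, 0], [0.004, 0.0015, -0.14], 0], [[0, 0, 0], [0.004, 0.0015, -0.15], 0], [[0, 0, 0], [0.004, 0.0015, -0.154], 0], [[0, 0, 0], [0.004, 0.0015, -0.154], 0]], "newtons": 40}}

```text
t: 3.5
eef_pos: [0.6333, 0.2032, 0.0082]
orientation: [0.493, 0.506, -0.493, 0.507]
wrist_force: [0.2, 0.4, -0.5]
grip_width: 1.001
```

```bash
python3 - <<'E'
from h import *
im,C,st=grab('wrist','w2'); print(st['eef_pos'],st['wrist_force'])
E
```

```text
[0.63326648 0.20324912 0.00816233] [ 0.22218841  0.40121867 -0.50029058]
```

View pics/w2.png

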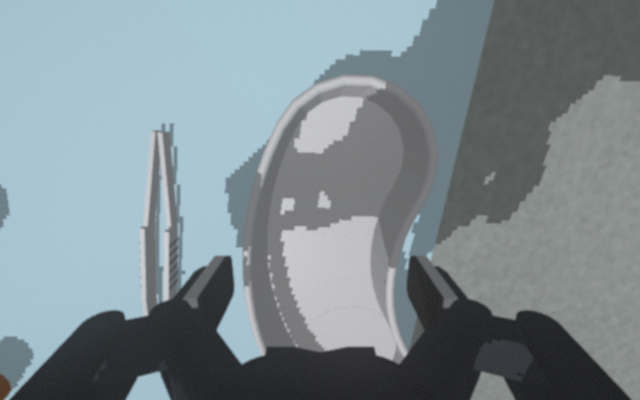

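Request:
{"api": "step_arm", "payload": {"motion": [[[0, 0, 0], [0, 0, 0], 60], [[0, 0, 0], [0, 0, 0], 120], [[0, 0, 0], [0, 0, 0], 255], [[0, 0, 0], [0, 0, 0], 255], [[0, 0, 0], [0, 0, 0], 255], [[0, 0, 0], [0, 0, 0], 255], [[0, 0, 0], [0, 0, 0.005], 255], [[0, 0, 0], [0, 0, 0.02], 255], [[0, 0, 0], [0, 0, 0.04], 255], [[0, 0, 0], [0, 0, 0.04], 255]], "newtons": 40}}

```text
t: 4.8
eef_pos: [0.6346, 0.2034, 0.0506]
orientation: [0.494, 0.506, -0.492, 0.508]
wrist_force: [0.3, -0.5, -0.9]
grip_width: 0.775
```

```bash
python3 - <<'E'
from h import *
im,C,st=grab('wrist','w3'); print(st['eef_pos'],st['wrist_force'],st['moment'],st['grip_width'])
im,C,st=grab('scene','s3')
E
```

```text
[0.63464499 0.20338428 0.05057339] [ 0.30227681 -0.50405468 -0.87438666] [ 0.03881711  0.07049692 -0.00860168] 0.7752968492688549
```

View pics/w3.png

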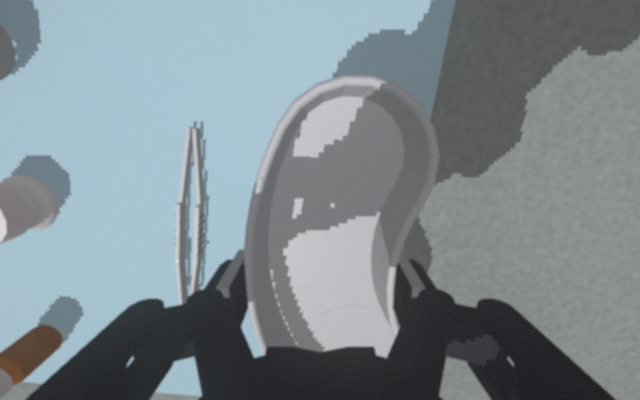

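View pics/s3.png

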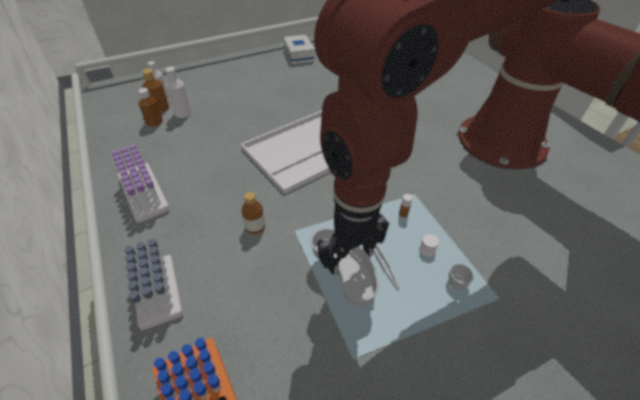

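Request:
{"api": "step_arm", "payload": {"motion": [[[0, 0, 0], [0, 0, 0.05], 255], [[0, 0, 0], [0, 0, 0.09], 255], [[0, 0, -8], [-0.01, -0.04, 0.1], 255], [[0, 0, -16], [-0.02, -0.08, 0.1], 255], [[0, 0, -24], [-0.03, -0.12, 0.1], 255], [[0, 0, -32], [-0.04, -0.17, 0.1], 255], [[0, 0, -40], [-0.05, -0.22, 0.1], 255], [[0, 0, -48], [-0.06, -0.27, 0.1], 255], [[0, 0, -56], [-0.07, -0.32, 0.1], 255], [[0, 0, -64], [-0.08, -0.37, 0.1], 255], [[0, 0, -72], [-0.09, -0.42, 0.1], 255], [[0, 0, -80], [-0.1, -0.45, 0.1], 255], [[0, 0, -82], [-0.1, -0.452, 0.1], 255], [[0, 0, -82], [-0.1, -0.452, 0.08], 255], [[0, 0, -82], [-0.1, -0.452, 0.05], 255], [[0, 0, -82], [-0.1, -0.452, 0.02], 255], [[0, 0, -82], [-0.1, -0.452, 0], 255], [[0, 0, -82], [-0.1, -0.452, 0], 255]]}}

```text
t: 7.15
eef_pos: [0.5316, -0.2471, 0.045]
orientation: [-0.704, -0.06, 0.706, -0.059]
wrist_force: [-0.1, -0.7, -1.2]
grip_width: 0.778
```

```bash
python3 - <<'E'
from h import *
im,C,st=grab('wrist','w4'); print(st['eef_pos'],st['wrist_force'],st['moment'],st['grip_width'],st['qpos'])
im,C,st=grab('top','t4');cv2.imwrite('pics/t4b.png',cv2.resize(im[120:330,340:500],None,fx=2.8,fy=2.8,interpolation=cv2.INTER_CUBIC))
E
```

```text
[ 0.53161751 -0.24708549  0.04500714] [-0.10249717 -0.70821992 -1.18259272] [ 0.03494932 -0.02816466  0.01611815] 0.7778720138457579 [-6.57998262e-01  1.19343209e-01 -2.26867523e-01  1.22832106e+00
  1.27009052e-05  2.31516091e+00]
```

View pics/w4.png

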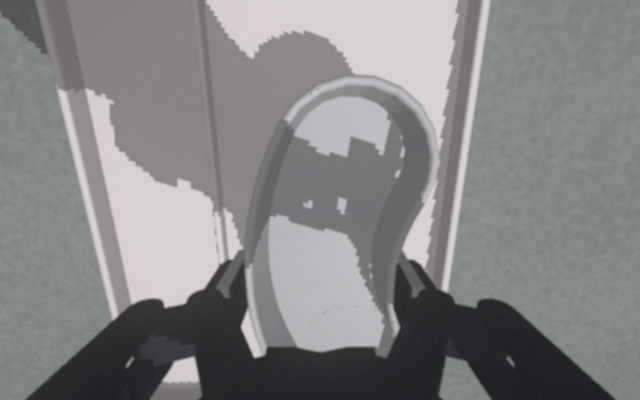

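View pics/t4b.png

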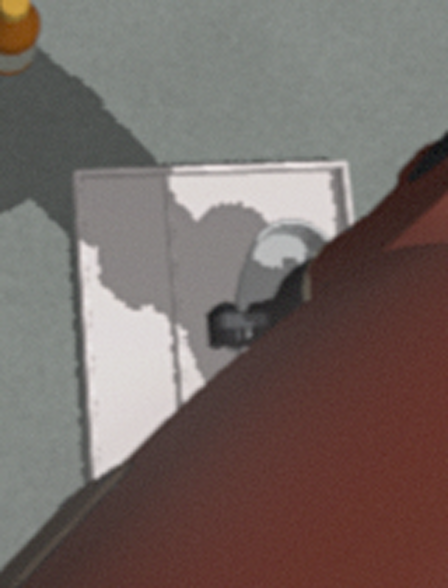

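Request:
{"api": "step_arm", "payload": {"motion": [[[0, 0, 0], [0.001, -0.001, -0.018], 255], [[0, 0, 0], [0.001, -0.001, -0.03], 255], [[0, 0, 0], [0.001, -0.001, -0.034], 255], [[0, 0, 0], [0.001, -0.001, -0.036], 255], [[0, 0, 0], [0.001, -0.001, -0.036], 255], [[0, 0, 0], [0.001, -0.001, -0.036], 255]]}}

```text
t: 8.0
eef_pos: [0.5339, -0.25, 0.0118]
orientation: [0.705, 0.059, -0.704, 0.059]
wrist_force: [-0.4, 0.5, -1.2]
grip_width: 0.775
```

```bash
python3 - <<'E'
from h import *
im,C,st=grab('wrist','w5'); print(st['eef_pos'],st['wrist_force'],st['moment'],st['grip_width'])
E
```

```text
[ 0.53394986 -0.25000395  0.01177706] [-0.44956411  0.52474058 -1.20880961] [-0.01067884  0.00500784  0.04696492] 0.7747214994818351
```

View pics/w5.png

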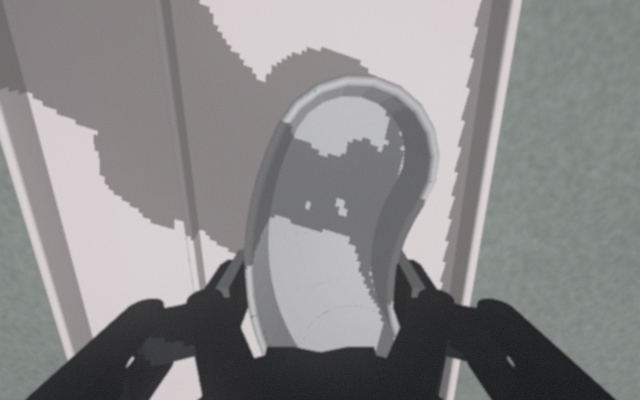

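Request:
{"api": "step_arm", "payload": {"motion": [[[0, 0, 0], [0, 0, -0.001], 255], [[0, 0, 0], [0, 0, -0.002], 255], [[0, 0, 0], [0, 0, -0.003], 255], [[0, 0, 0], [0, 0, -0.003], 255]]}}

```text
t: 8.55
eef_pos: [0.5337, -0.2499, 0.0088]
orientation: [0.705, 0.059, -0.705, 0.059]
wrist_force: [-2.3, 1.1, 4.9]
grip_width: 0.777
```

Contact force shows the dish on the tray floor. Release and lift.

Request:
{"api": "step_arm", "payload": {"motion": [[[0, 0, 0], [0, 0, 0], 100], [[0, 0, 0], [0, 0, 0], 40], [[0, 0, 0], [0, 0, 0], 0], [[0, 0, 0], [0, 0, 0], 0], [[0, 0, 0], [0, 0, 0], 0], [[0, 0, 0], [0, 0, 0.02], 0], [[0, 0, 0], [0, 0, 0.06], 0], [[0, 0, 0], [0, 0, 0.11], 0], [[0, 0, 0], [0, 0, 0.16], 0], [[0, 0, 0], [0, 0, 0.16], 0]]}}

```text
t: 9.8
eef_pos: [0.5359, -0.2515, 0.175]
orientation: [0.707, 0.057, -0.702, 0.061]
wrist_force: [0.0, -0.1, 0.1]
grip_width: 0.996
```

```bash
python3 - <<'E'
from h import *
im,C,st=grab('wrist','w6'); print(st['eef_pos'],st['wrist_force'],st['moment'],st['grip_width'])
E
```

```text
[ 0.53591437 -0.25148325  0.17497543] [ 0.04646465 -0.12019934  0.12130956] [ 0.03597974 -0.00306196 -0.00325839] 0.9958820531386139
```

View pics/w6.png

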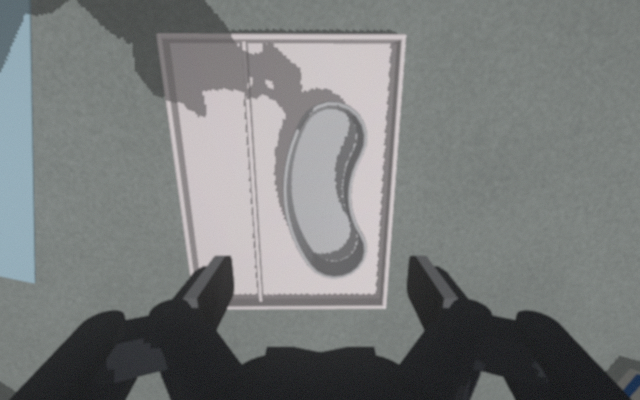

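Request:
{"api": "step_arm", "payload": {"motion": [[[0, 0, 8], [0, 0.04, 0], 0], [[0, 0, 16], [0.002, 0.08, 0], 0], [[0, 0, 24], [0.004, 0.13, 0], 0], [[0, 0, 32], [0.005, 0.18, 0], 0], [[0, 0, 40], [0.006, 0.23, 0], 0], [[0, 0, 48], [0.007, 0.28, 0], 0], [[0, 0, 56], [0.008, 0.33, 0], 0], [[0, 0, 64], [0.01, 0.38, 0], 0], [[0, 0, 72], [0.0115, 0.43, -0.01], 0], [[0, 0, 74], [0.0115, 0.452, -0.03], 0], [[0, 0, 74], [0.0115, 0.452, -0.06], 0], [[0, 0, 74], [0.0115, 0.452, -0.06], 0], [[0, 0, 74], [0.0115, 0.452, -0.06], 0]]}}

```text
t: 11.48
eef_pos: [0.5453, 0.2019, 0.1091]
orientation: [0.528, 0.471, -0.527, 0.471]
wrist_force: [-0.0, 0.3, 0.5]
grip_width: 1.0
```

```bash
python3 - <<'E'
from h import *
im,C,st=grab('wrist','w7'); print(st['eef_pos'],st['wrist_force'],st['grip_width'])
R=Ro.from_quat(st['orientation']).as_matrix(); print('yaw tool y',np.degrees(np.arctan2(R[1,1],R[0,1])),R[:,0])
print(proj(C,[[.5475,.2005,.012],[.5475+.067*np.cos(np.radians(83.4)),.2005+.067,.012]]))
im,C,st=grab('top','t7')
cv2.imwrite('pics/t7b.png',cv2.resize(im[165:320,355:490],None,fx=3.8,fy=3.8,interpolation=cv2.INTER_CUBIC))
E
```

```text
[0.54532529 0.20191146 0.1091335 ] [-0.02935637  0.33608831  0.46159781] 1.000086495392665
yaw tool y -6.472161643748507 [ 3.38260534e-04 -1.55484981e-05 -9.99999943e-01]
[[321.5105585  207.49666383]
 [321.82570578 125.22690243]]
```

View pics/w7.png

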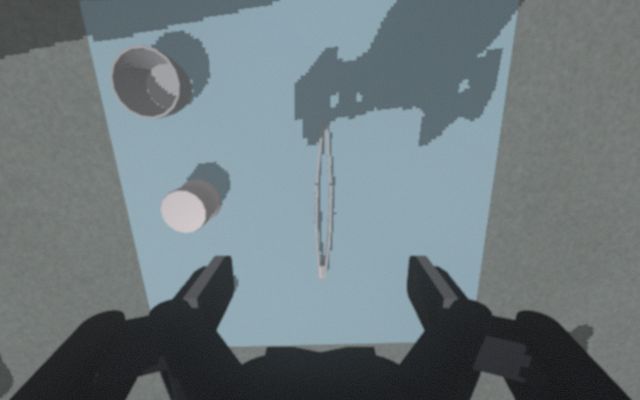

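View pics/t7b.png

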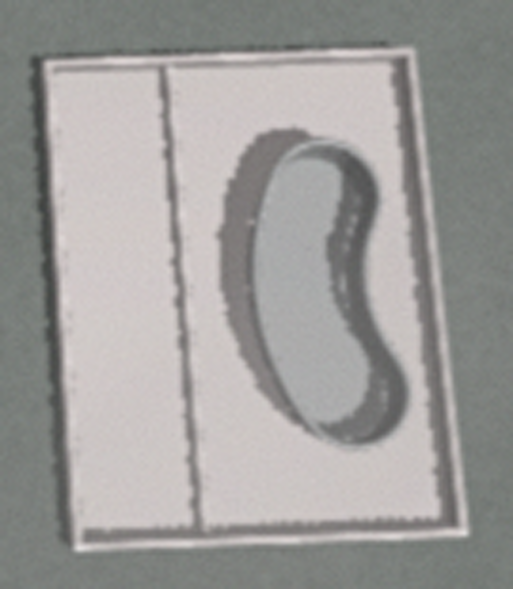

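Request:
{"api": "step_arm", "payload": {"motion": [[[0, 0, 0], [0.004, -0.001, -0.04], 0], [[0, 0, 0], [0.004, -0.001, -0.07], 0], [[0, 0, 0], [0.004, -0.001, -0.085], 0], [[0, 0, 0], [0.004, -0.001, -0.09], 0], [[0, 0, 0], [0.004, -0.001, -0.09], 0], [[0, 0, 0], [0.004, -0.001, -0.09], 0]]}}

```text
t: 12.32
eef_pos: [0.5501, 0.2013, 0.0197]
orientation: [0.528, 0.471, -0.527, 0.472]
wrist_force: [0.0, -0.2, -0.4]
grip_width: 1.004
```

```bash
python3 - <<'E'
from h import *
im,C,st=grab('wrist','w8'); print(st['eef_pos'],st['wrist_force'],st['grip_width'])
print(proj(C,[[.550,.2005,.012],[.55+.067*np.cos(np.radians(83.4)),.2005+.067,.012]]))
E
```

```text
[0.55008896 0.20131716 0.0196624 ] [ 0.04514391 -0.16292393 -0.44417856] 1.0044669764347403
[[318.3783306  255.37909618]
 [318.52981707 131.31075833]]
```

View pics/w8.png

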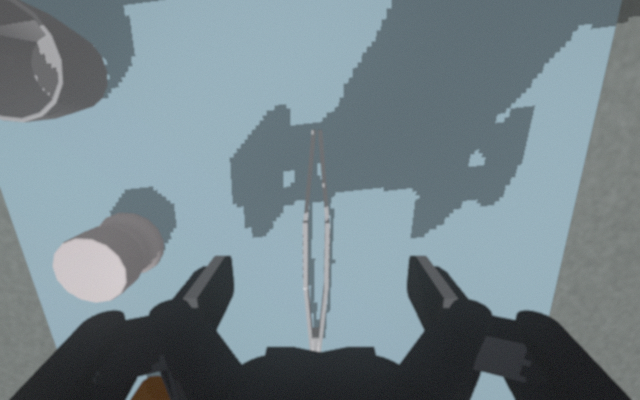

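Request:
{"api": "step_arm", "payload": {"motion": [[[0, 0, 0], [0, 0, -0.01], 0], [[0, 0, 0], [0, 0, -0.0135], 80], [[0, 0, 0], [0, 0, -0.0135], 150], [[0, 0, 0], [0, 0, -0.0135], 255], [[0, 0, 0], [0, 0, -0.0135], 255], [[0, 0, 0], [0, 0, -0.0135], 255], [[0, 0, 0], [0, 0, -0.0135], 255], [[0, 0, 0], [0, 0, -0.0135], 255], [[0, 0, 0], [0, 0, -0.0135], 255]]}}

```text
t: 13.5
eef_pos: [0.5495, 0.2012, 0.0052]
orientation: [0.528, 0.471, -0.527, 0.471]
wrist_force: [-0.5, -0.1, 4.7]
grip_width: 0.152
```

Request:
{"api": "step_arm", "payload": {"motion": [[[0, 0, 0], [0, 0, 0.005], 255], [[0, 0, 0], [0, 0, 0.02], 255], [[0, 0, 0], [0, 0, 0.05], 255], [[0, 0, 0], [0, 0, 0.07], 255], [[0, 0, 0], [0, 0, 0.07], 255]]}}

```text
t: 14.12
eef_pos: [0.5506, 0.2014, 0.0771]
orientation: [0.528, 0.47, -0.526, 0.472]
wrist_force: [0.4, -0.4, -1.5]
grip_width: 0.153
```

```bash
python3 - <<'E'
from h import *
im,C,st=grab('wrist','w9'); print(st['eef_pos'],st['wrist_force'],st['grip_width'])
im,C,st=grab('scene','s9')
cv2.imwrite('pics/s9.png',cv2.resize(im[130:355,285:505],None,fx=2.6,fy=2.6,interpolation=cv2.INTER_CUBIC))
E
```

```text
[0.55064115 0.20139048 0.07705147] [ 0.37310652 -0.39928118 -1.46756062] 0.1531716840571547
```

View pics/w9.png

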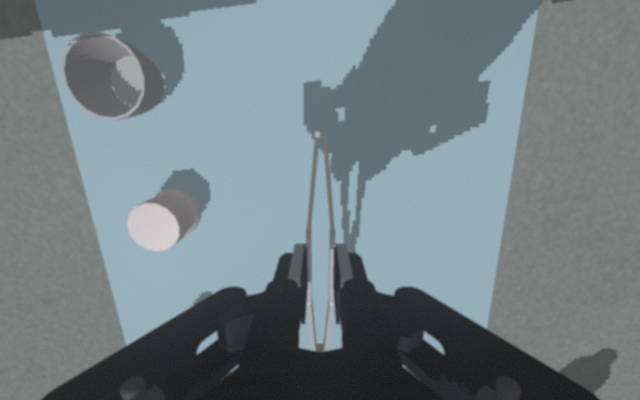

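View pics/s9.png

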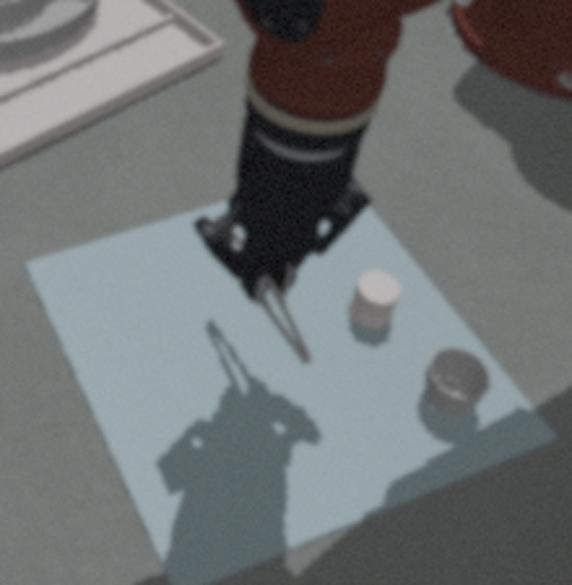

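Request:
{"api": "step_arm", "payload": {"motion": [[[0, 0, 0], [0, 0, 0.04], 255], [[0, 0, -8], [-0.003, -0.03, 0.05], 255], [[0, 0, -16], [-0.006, -0.06, 0.05], 255], [[0, 0, -24], [-0.01, -0.1, 0.05], 255], [[0, 0, -32], [-0.014, -0.14, 0.05], 255], [[0, 0, -40], [-0.018, -0.18, 0.05], 255], [[0, 0, -48], [-0.022, -0.22, 0.05], 255], [[0, 0, -56], [-0.026, -0.26, 0.05], 255], [[0, 0, -64], [-0.03, -0.3, 0.05], 255], [[0, 0, -72], [-0.0335, -0.34, 0.05], 255], [[0, 0, -74], [-0.0335, -0.345, 0.03], 255], [[0, 0, -74], [-0.0335, -0.345, 0], 255], [[0, 0, -74], [-0.0335, -0.345, -0.03], 255], [[0, 0, -74], [-0.0335, -0.345, -0.035], 255], [[0, 0, -74], [-0.0335, -0.345, -0.035], 255], [[0, 0, -74], [-0.0335, -0.345, -0.035], 255]]}}

```text
t: 16.23
eef_pos: [0.5164, -0.144, 0.041]
orientation: [0.705, 0.059, -0.704, 0.059]
wrist_force: [0.0, 0.0, -1.1]
grip_width: 0.15
```

```bash
python3 - <<'E'
from h import *
im,C,st=grab('wrist','w10'); print(st['eef_pos'],st['wrist_force'],st['grip_width'])
R=Ro.from_quat(st['orientation']).as_matrix(); print('yaw tool y',np.degrees(np.arctan2(R[1,1],R[0,1])))
E
```

```text
[ 0.5164478  -0.14398124  0.041014  ] [ 0.01521688  0.02494271 -1.05735078] 0.15010529832527136
yaw tool y -80.41503974391318
```

View pics/w10.png

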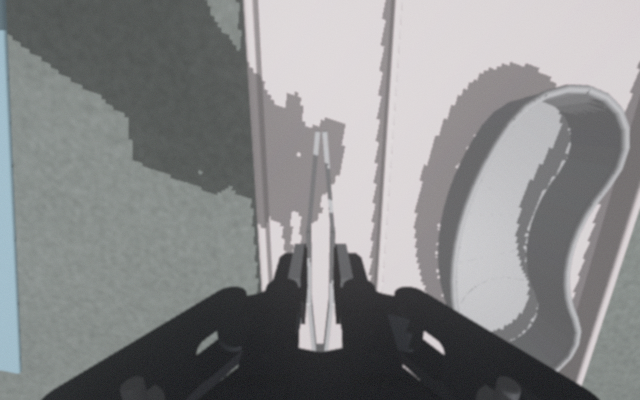

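Request:
{"api": "step_arm", "payload": {"motion": [[[0, 0, 0], [0, 0, -0.015], 255], [[0, 0, 0], [0, 0, -0.027], 255], [[0, 0, 0], [0, 0, -0.033], 255], [[0, 0, 0], [0, 0, -0.034], 255], [[0, 0, 0], [0, 0, -0.034], 255], [[0, 0, 0], [0, 0, -0.034], 255]]}}

```text
t: 17.02
eef_pos: [0.5158, -0.1439, 0.0059]
orientation: [0.705, 0.059, -0.705, 0.059]
wrist_force: [0.1, 0.1, -0.6]
grip_width: 0.155
```

Request:
{"api": "step_arm", "payload": {"motion": [[[0, 0, 0], [0, 0, -0.0005], 255], [[0, 0, 0], [0, 0, -0.001], 255], [[0, 0, 0], [0, 0, -0.001], 255]]}}

```text
t: 17.4
eef_pos: [0.5158, -0.1439, 0.0052]
orientation: [0.705, 0.059, -0.705, 0.059]
wrist_force: [-1.4, 0.6, 3.8]
grip_width: 0.155
```

Request:
{"api": "step_arm", "payload": {"motion": [[[0, 0, 0], [0, 0, 0], 205], [[0, 0, 0], [0, 0, 0], 185], [[0, 0, 0], [0, 0, 0], 185], [[0, 0, 0], [0, 0, 0], 185], [[0, 0, 0], [0, 0, 0.005], 185], [[0, 0, 0], [0, 0, 0.02], 185], [[0, 0, 0], [0, 0, 0.06], 185], [[0, 0, 0], [0, 0, 0.11], 185], [[0, 0, 0], [0, 0, 0.15], 100], [[0, 0, 0], [0, 0, 0.15], 0], [[0, 0, 0], [0, 0, 0.15], 0]]}}

```text
t: 18.77
eef_pos: [0.5157, -0.1438, 0.155]
orientation: [0.705, 0.059, -0.705, 0.059]
wrist_force: [-0.1, -0.2, -0.4]
grip_width: 0.898
```

```bash
python3 - <<'E'
from h import *
im,C,st=grab('wrist','w11'); print(st['eef_pos'],st['wrist_force'],st['grip_width'])
E
```

```text
[ 0.515669   -0.143801    0.15499559] [-0.14585052 -0.18478516 -0.35163396] 0.8980241292755275
```

View pics/w11.png

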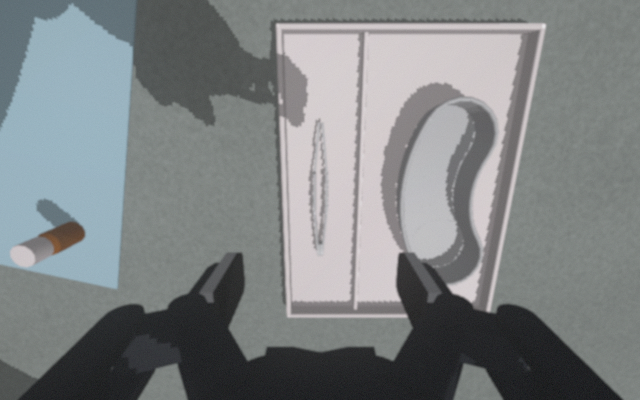

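```bash
python3 - <<'E'
from h import *
def C_at(p,q): return cam('wrist',{'eef_pos':np.array(p),'orientation':np.array(q)/np.linalg.norm(q)})
C=C_at([0.5453,0.2019,0.1091],[0.528,0.471,-0.527,0.471])
print('w7 pot rim',onz(C,[[112,82],[181,82],[146,46],[148,117]],.037).round(4).tolist(),'jar top',onz(C,[[161,213],[211,213],[186,190],[186,233]],.037).round(4).tolist())
C=C_at([0.5506,0.2014,0.0771],[0.528,0.470,-0.526,0.472])
print('w9 pot',onz(C,[[65,75],[146,78],[104,35],[106,118]],.037).round(4).tolist())
C=cam('wrist',observe())
print('bottle cap',onz(C,[[22,255]],.061).round(4))
C=cam('top'); print(onz(C,[[180,250]],.037),onz(C,[[268.5,266]],.061))
E
```

```text
w7 pot rim [[0.4168, 0.3127, 0.037], [0.4628, 0.3075, 0.037], [0.4456, 0.3314, 0.037], [0.4345, 0.288, 0.037]] jar top [[0.4248, 0.2184, 0.037], [0.4627, 0.2141, 0.037], [0.4481, 0.2339, 0.037], [0.4398, 0.2002, 0.037]]
w9 pot [[0.4174, 0.3131, 0.037], [0.4625, 0.3065, 0.037], [0.4458, 0.3303, 0.037], [0.433, 0.2878, 0.037]]
bottle cap [[0.4291 0.107  0.061 ]]
[[0.43779061 0.30625354 0.037     ]] [[0.42799136 0.10665545 0.061     ]]
```

Request:
{"api": "step_arm", "payload": {"motion": [[[0, 0, 9], [0, 0.03, 0], 0], [[0, 0, 18], [-0.008, 0.07, 0], 0], [[0, 0, 27], [-0.016, 0.12, 0], 0], [[0, 0, 36], [-0.025, 0.17, 0], 0], [[0, 0, 45], [-0.033, 0.22, 0], 0], [[0, 0, 54], [-0.042, 0.27, 0], 0], [[0, 0, 63], [-0.05, 0.32, 0], 0], [[0, 0, 72], [-0.058, 0.37, 0], 0], [[0, 0, 81], [-0.068, 0.42, 0], 0], [[0, 0, 90], [-0.0757, 0.4538, -0.02], 0], [[0, 0, 90], [-0.0757, 0.4538, -0.055], 0], [[0, 0, 90], [-0.0757, 0.4538, -0.055], 0], [[0, 0, 90], [-0.0757, 0.4538, -0.055], 0], [[0, 0, 90], [-0.0757, 0.4538, -0.055], 0]]}}

```text
t: 20.58
eef_pos: [0.4409, 0.3098, 0.1013]
orientation: [0.457, 0.539, -0.456, 0.54]
wrist_force: [0.2, -0.4, -0.3]
grip_width: 1.0
```

```bash
python3 - <<'E'
from h import *
im,C,st=grab('wrist','w12'); print(st['eef_pos'],st['wrist_force'],st['grip_width'])
R=Ro.from_quat(st['orientation']).as_matrix(); print('yaw tool y',np.degrees(np.arctan2(R[1,1],R[0,1])),st['qpos'])
print(proj(C,[[.44,.3095,.037]]))
im,C,st=grab('top','t12')
cv2.imwrite('pics/t12b.png',cv2.resize(im[165:320,355:490],None,fx=3.8,fy=3.8,interpolation=cv2.INTER_CUBIC))
E
```

```text
[0.44094342 0.30984293 0.10128503] [ 0.20149186 -0.3804949  -0.29013143] 1.000015731674555
yaw tool y 9.501956676836222 [ 3.69700490e-01 -6.78504380e-02 -3.12771880e-01  1.32387453e+00
 -6.66809395e-05  1.77465599e+00]
[[316.95272472 219.31619092]]
```

View pics/w12.png

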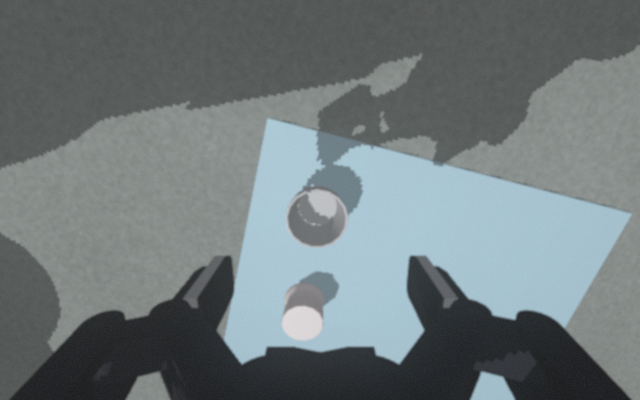

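View pics/t12b.png

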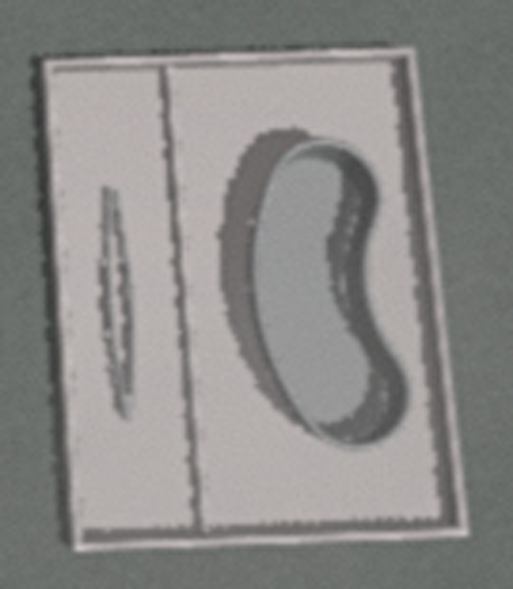

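Request:
{"api": "step_arm", "payload": {"motion": [[[0, 0, 0], [-0.001, 0, -0.04], 0], [[0, 0, 0], [-0.001, 0, -0.07], 0], [[0, 0, 0], [-0.001, 0, -0.083], 0], [[0, 0, 0], [-0.001, 0, -0.0875], 0], [[0, 0, 0], [-0.001, 0, -0.0875], 60], [[0, 0, 0], [-0.001, 0, -0.0875], 110], [[0, 0, 0], [-0.001, 0, -0.0875], 255], [[0, 0, 0], [-0.001, 0, -0.0875], 255], [[0, 0, 0], [-0.001, 0, -0.0875], 255], [[0, 0, 0], [-0.001, 0, -0.0875], 255], [[0, 0, 0], [-0.001, 0, -0.0875], 255], [[0, 0, 0], [-0.001, 0, -0.08], 255], [[0, 0, 0], [-0.001, 0, -0.06], 255], [[0, 0, 0], [-0.001, 0, -0.04], 255], [[0, 0, 0], [-0.001, 0, -0.04], 255]], "newtons": 35}}

```text
t: 22.55
eef_pos: [0.4404, 0.3105, 0.0619]
orientation: [0.458, 0.539, -0.455, 0.541]
wrist_force: [-0.2, 0.1, -1.1]
grip_width: 0.521
```

```bash
python3 - <<'E'
from h import *
im,C,st=grab('wrist','w13'); print(st['eef_pos'],st['wrist_force'],st['grip_width'])
im,C,st=grab('scene','s13')
cv2.imwrite('pics/s13b.png',cv2.resize(im[180:355,325:505],None,fx=3.2,fy=3.2,interpolation=cv2.INTER_CUBIC))
# dish outline from t12 : dish rim points hand-read off the 3.8x crop (355,165)
C=cam('top')
P=np.array([[250,270],[361,270],[318,136],[360,449]])/3.8+[355,165]
w=onz(C,P,.035); print(w.round(4).tolist())
a=np.radians(9.45); R=np.array([[np.cos(a),np.sin(a)],[-np.sin(a),np.cos(a)]])
print('tray frame',((w[:,:2]-[.529,-.216])@R.T).round(4).tolist())
E
```

```text
[0.44036843 0.31054119 0.06188239] [-0.20376459  0.08901404 -1.14595681] 0.5206159086207209
[[0.5375, -0.2119, 0.035], [0.5459, -0.2756, 0.035], [0.622, -0.2453, 0.035], [0.4441, -0.2816, 0.035]]
tray frame [[0.009, 0.0027], [0.0069, -0.0615], [0.0869, -0.0441], [-0.0945, -0.0508]]
```

View pics/w13.png

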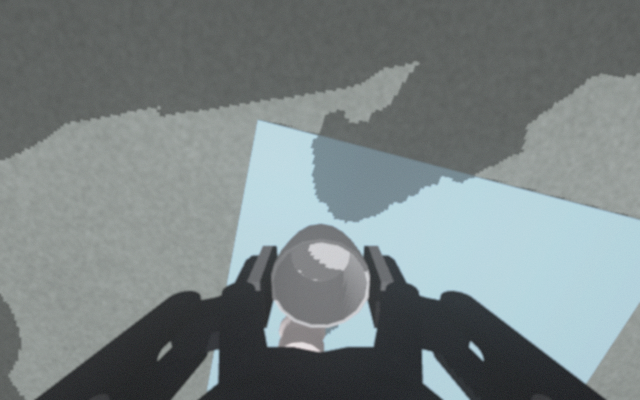

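View pics/s13b.png

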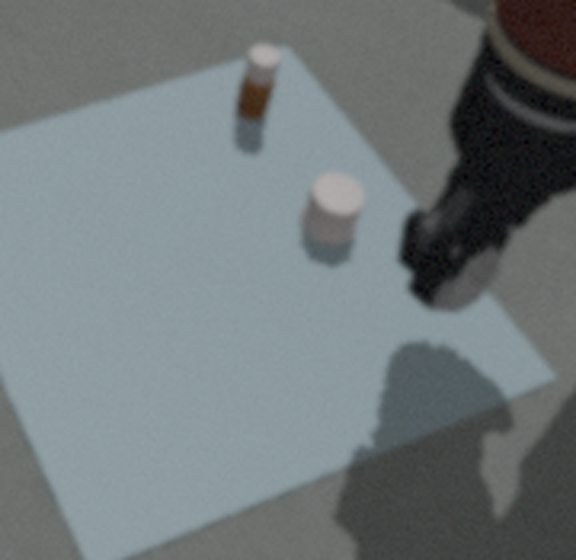

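```bash
python3 - <<'E'
from h import *
C=cam('wrist',observe())
# lifted .0475: pot origin ~ z .0505
z=.003+.0475
x,y=.4404,.3105
th=np.linspace(0,2*np.pi,60)
for r,h in((23.5,34),(18,0)):
    p=proj(C,np.c_[x+r/1e3*np.cos(th),y+r/1e3*np.sin(th),0*th+z+h/1e3]); print(h,p.min(0).round(),p.max(0).round(),p.mean(0).round())
im=cv2.imread('pics/w13.png');cv2.imwrite('pics/w13b.png',cv2.resize(im[210:350,240:400],None,fx=4,fy=4,interpolation=cv2.INTER_CUBIC))
E
```

```text
34 [269. 238.] [373. 329.] [322. 285.]
0 [289. 222.] [353. 280.] [321. 252.]
```

View pics/w13b.png

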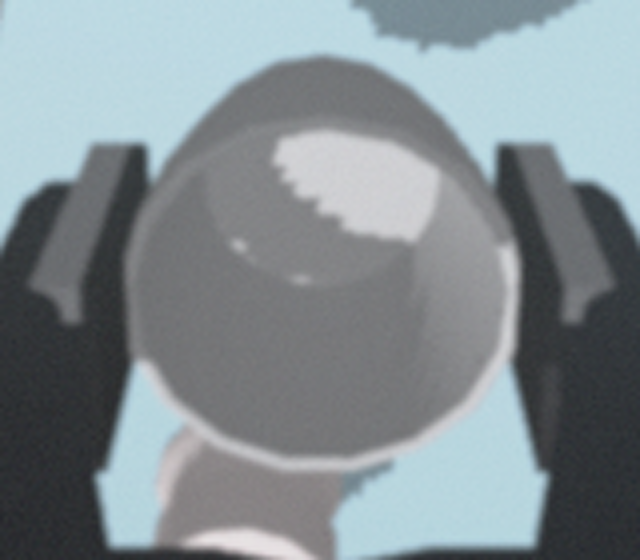

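```bash
python3 - <<'E'
from h import *
def C_at(p,q): return cam('wrist',{'eef_pos':np.array(p),'orientation':np.array(q)/np.linalg.norm(q)})
C=C_at([0.515669,-0.143801,0.15499559],[0.705,0.059,-0.705,0.059])
im=cv2.imread('pics/w11.png');cv2.imwrite('pics/w11b.png',cv2.resize(im[80:300,380:520],None,fx=2.6,fy=2.6,interpolation=cv2.INTER_CUBIC))
P=[[399,195],[474,195],[460,97],[447,284]]
w=onz(C,P,.035);a=np.radians(9.45); R=np.array([[np.cos(a),np.sin(a)],[-np.sin(a),np.cos(a)]])
print(w.round(4).tolist(),((w[:,:2]-[.529,-.216])@R.T).round(4).tolist())
print(proj(C,[[.5337,-.2499,.035]]),proj(C,[[.53,-.246,.035]]))
E
```

```text
[[0.5312, -0.2159, 0.035], [0.5426, -0.2837, 0.035], [0.622, -0.2454, 0.035], [0.4488, -0.2862, 0.035]] [[0.0022, -0.0002], [0.0023, -0.069], [0.0869, -0.0443], [-0.0907, -0.0561]]
[[435.64269306 198.33996452]] [[430.44171342 201.46518201]]
```

View pics/w11b.png

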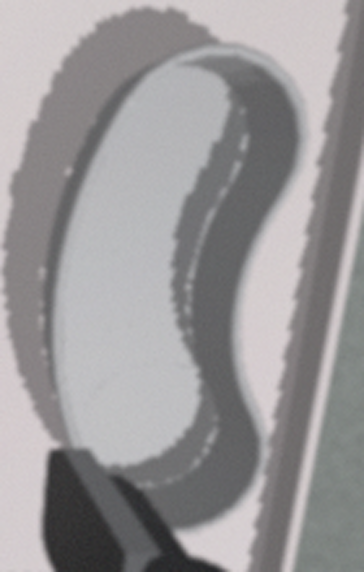

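Request:
{"api": "step_arm", "payload": {"motion": [[[0, 0, 0], [0, 0, 0.04], 255], [[0, 0, 0], [0, -0.01, 0.08], 255], [[0, 0, 0], [0.008, -0.05, 0.09], 255], [[0, 0, 0], [0.016, -0.1, 0.09], 255], [[0, 0, 0], [0.024, -0.15, 0.09], 255], [[0, 0, 0], [0.032, -0.2, 0.09], 255], [[0, 0, 0], [0.04, -0.25, 0.09], 255], [[0, 0, 0], [0.048, -0.3, 0.09], 255], [[0, 0, 0], [0.056, -0.35, 0.09], 255], [[0, 0, 0], [0.064, -0.4, 0.09], 255], [[0, 0, 0], [0.075, -0.45, 0.09], 255], [[0, 0, 0], [0.085, -0.5, 0.08], 255], [[0, 0, 0], [0.09, -0.54, 0.06], 255], [[0, 0, 0], [0.0926, -0.56, 0.04], 255], [[0, 0, 0], [0.0926, -0.56, 0.01], 255], [[0, 0, 0], [0.0926, -0.56, -0.01], 255], [[0, 0, 0], [0.0926, -0.56, -0.02], 255], [[0, 0, 0], [0.0926, -0.56, -0.02], 255], [[0, 0, 0], [0.0926, -0.56, -0.02], 255]]}}

```text
t: 25.02
eef_pos: [0.5322, -0.2503, 0.041]
orientation: [0.457, 0.539, -0.456, 0.541]
wrist_force: [0.2, -0.3, -0.9]
grip_width: 0.518
```

```bash
python3 - <<'E'
from h import *
im,C,st=grab('wrist','w14'); print(st['eef_pos'],st['wrist_force'],st['grip_width'])
R=Ro.from_quat(st['orientation']).as_matrix(); print('yaw tool y',np.degrees(np.arctan2(R[1,1],R[0,1])),R[:,0])
im,C,st=grab('scene','s14'); cv2.imwrite('pics/s14b.png',cv2.resize(im[60:230,210:400],None,fx=3.2,fy=3.2,interpolation=cv2.INTER_CUBIC))
E
```

```text
[ 0.53223707 -0.25028397  0.04097569] [ 0.20961632 -0.34460897 -0.86321265] 0.5182008494265951
yaw tool y 9.575636925027233 [ 0.0013589  -0.00102304 -0.99999855]
```

View pics/w14.png

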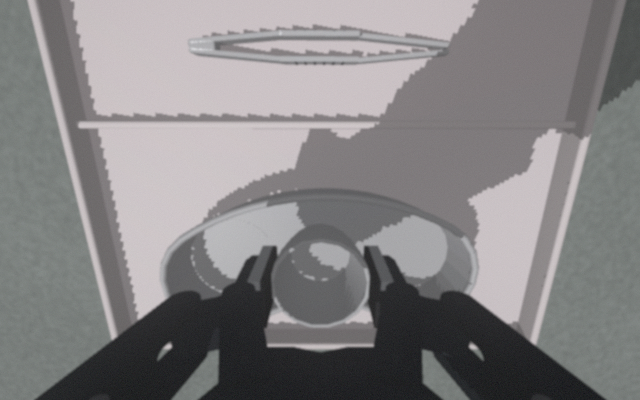

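View pics/s14b.png

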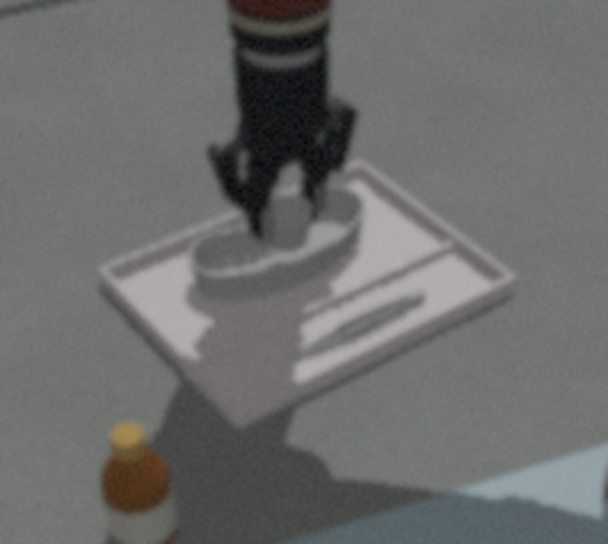

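Request:
{"api": "step_arm", "payload": {"motion": [[[0, 0, 0], [0.0005, 0.0005, -0.01], 255], [[0, 0, 0], [0.0005, 0.0005, -0.018], 255], [[0, 0, 0], [0.0005, 0.0005, -0.022], 255], [[0, 0, 0], [0.0005, 0.0005, -0.022], 255], [[0, 0, 0], [0.0005, 0.0005, -0.022], 255]]}}

```text
t: 25.75
eef_pos: [0.5322, -0.2496, 0.018]
orientation: [0.457, 0.54, -0.457, 0.54]
wrist_force: [0.6, 0.2, -0.9]
grip_width: 0.523
```

Request:
{"api": "step_arm", "payload": {"motion": [[[0, 0, 0], [0, 0, -0.0005], 255], [[0, 0, 0], [0, 0, -0.001], 255], [[0, 0, 0], [0, 0, -0.001], 255]]}}

```text
t: 26.12
eef_pos: [0.5321, -0.2495, 0.0169]
orientation: [0.457, 0.54, -0.457, 0.54]
wrist_force: [0.4, -0.5, -0.3]
grip_width: 0.526
```

Request:
{"api": "step_arm", "payload": {"motion": [[[0, 0, 0], [0, 0, -0.0005], 255], [[0, 0, 0], [0, 0, -0.001], 255], [[0, 0, 0], [0, 0, -0.001], 255]]}}

```text
t: 26.5
eef_pos: [0.5322, -0.2496, 0.0163]
orientation: [0.457, 0.54, -0.457, 0.54]
wrist_force: [-2.3, 1.1, 4.4]
grip_width: 0.522
```

Request:
{"api": "step_arm", "payload": {"motion": [[[0, 0, 0], [0, 0, 0], 100], [[0, 0, 0], [0, 0, 0], 75], [[0, 0, 0], [0, 0, 0], 75], [[0, 0, 0], [0, 0, 0], 75], [[0, 0, 0], [0, 0, 0.005], 75], [[0, 0, 0], [0, 0, 0.025], 75], [[0, 0, 0], [0, 0, 0.06], 75], [[0, 0, 0], [0, 0, 0.11], 75], [[0, 0, 0], [0, 0, 0.14], 50], [[0, 0, 0], [0, 0, 0.14], 50], [[0, 0, 0], [0, 0, 0.14], 50], [[0, 0, 0], [0, 0, 0.14], 50]]}}

```text
t: 28.0
eef_pos: [0.5316, -0.2491, 0.1549]
orientation: [0.457, 0.54, -0.457, 0.539]
wrist_force: [0.2, 0.6, -0.2]
grip_width: 0.803
```

```bash
python3 - <<'E'
from h import *
im,C,st=grab('wrist','w15'); print(st['eef_pos'].tolist(),st['orientation'].tolist(),st['wrist_force'],st['grip_width'])
th=np.linspace(0,2*np.pi,60)
for r,h in((23.5,.0395),(18,.0055)):
    p=proj(C,np.c_[.5322+r/1e3*np.cos(th),-.2495+r/1e3*np.sin(th),0*th+h]); print(h,p.min(0).round(),p.max(0).round())
cv2.imwrite('pics/w15b.png',cv2.resize(im[130:290,220:420],None,fx=4,fy=4-.25,interpolation=cv2.INTER_CUBIC))
E
```

```text
[0.5315840567439157, -0.2490990573089043, 0.15487021882391558] [0.4565951253372362, 0.5404940577985864, -0.45661475434669274, 0.539342220779721] [ 0.2129479   0.61588721 -0.17079441] 0.8032043762977977
0.0395 [293. 175.] [345. 225.]
0.0055 [302. 174.] [337. 208.]
```

View pics/w15.png

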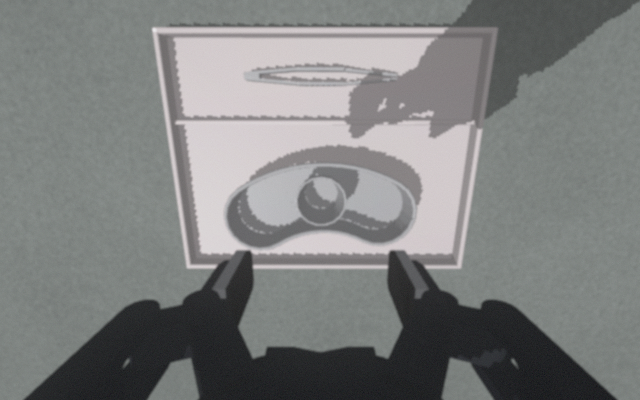

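View pics/w15b.png

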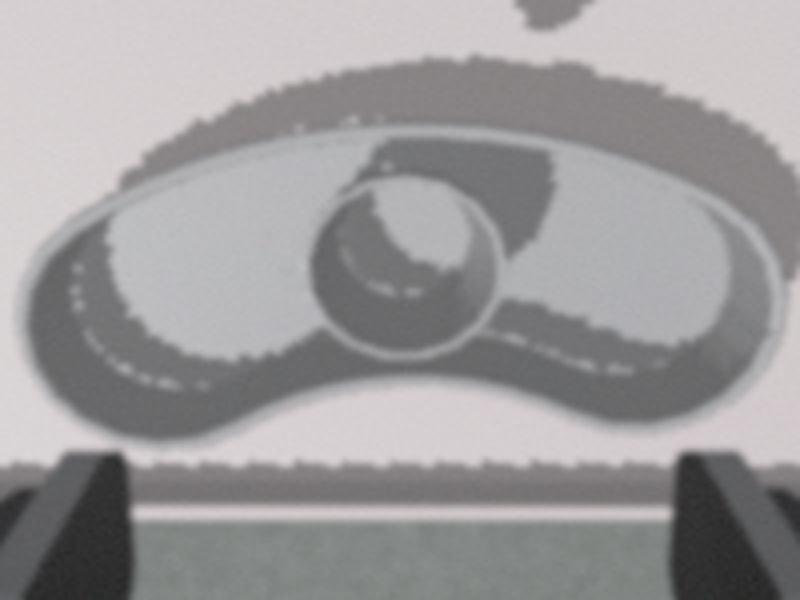

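```bash
python3 - <<'E'
from h import *
C=cam('wrist',{'eef_pos':np.array([0.5315840567439157, -0.2490990573089043, 0.15487021882391558]),'orientation':np.array([0.4565951253372362, 0.5404940577985864, -0.45661475434669274, 0.539342220779721])})
im=cv2.imread('pics/w15.png')
P=np.array([[310,265],[504,265],[405,174],[403,360],[337,200],[470,200],[335,335],[473,333]])/[4,3.75]+[220,130]-.37
e=cv2.fitEllipse(P.astype(np.float32)); print(e)
w=onz(C,P,.0395)[:,:2]; print(w.round(4).tolist())
A=np.c_[2*w,np.ones(len(w))]; s=np.linalg.lstsq(A,(w**2).sum(1),rcond=None)[0]; print(s[:2],np.sqrt(s[2]+s[:2]@s[:2]))
# top
im,C,st=grab('top','t15'); cv2.imwrite('pics/t15b.png',cv2.resize(im[165:320,355:490],None,fx=3.8,fy=3.8,interpolation=cv2.INTER_CUBIC))
E
```

```text
((320.912109375, 200.9886474609375), (48.63810348510742, 49.699119567871094), 7.821053504943848)
[[0.5123, -0.2526], [0.5556, -0.2453], [0.5297, -0.2271], [0.5371, -0.2733], [0.5159, -0.2358], [0.545, -0.2308], [0.5206, -0.2694], [0.5519, -0.2636]]
[ 0.53369117 -0.25027379] 0.02276890411166777
```

View pics/t15b.png

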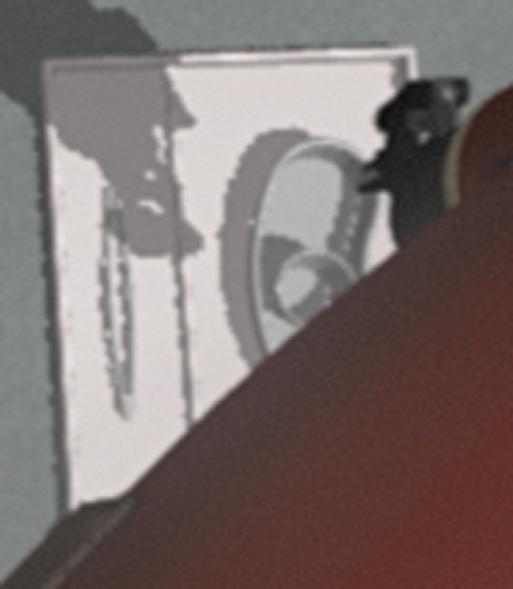

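Request:
{"api": "step_arm", "payload": {"motion": [[[0, 0, 0], [-0.01, 0.04, 0], 0], [[0, 0, 0], [-0.022, 0.08, 0], 0], [[0, 0, 0], [-0.036, 0.13, 0], 0], [[0, 0, 0], [-0.05, 0.18, 0], 0], [[0, 0, 0], [-0.065, 0.23, 0], 0], [[0, 0, 0], [-0.08, 0.28, 0], 0], [[0, 0, 0], [-0.095, 0.33, 0], 0], [[0, 0, 0], [-0.103, 0.356, 0], 0], [[0, 0, 0], [-0.103, 0.356, -0.025], 0], [[0, 0, 0], [-0.103, 0.356, -0.025], 0], [[0, 0, 0], [-0.103, 0.356, -0.025], 0], [[0, 0, 0], [-0.103, 0.356, -0.025], 0]]}}

```text
t: 29.6
eef_pos: [0.4296, 0.1061, 0.1316]
orientation: [0.457, 0.539, -0.457, 0.54]
wrist_force: [0.6, -0.3, 0.1]
grip_width: 0.999
```

```bash
python3 - <<'E'
from h import *
im,C,st=grab('wrist','w16'); print(st['eef_pos'].tolist(),st['orientation'].tolist(),st['wrist_force'],st['grip_width'])
th=np.linspace(0,2*np.pi,60)
for r,h in((11,.061),(12,.003)):
    p=proj(C,np.c_[.4285+r/1e3*np.cos(th),.107+r/1e3*np.sin(th),0*th+h]); print(h,p.min(0).round(),p.max(0).round())
cv2.imwrite('pics/w16b.png',cv2.resize(im[140:300,240:400],None,fx=3.7,fy=3.7,interpolation=cv2.INTER_CUBIC))
im,C,st=grab('top','t16'); cv2.imwrite('pics/t16b.png',cv2.resize(im[165:320,355:490],None,fx=3.8,fy=3.8,interpolation=cv2.INTER_CUBIC))
E
```

```text
[0.42960681103302933, 0.10610912132048053, 0.13163022853067474] [0.4570426639661217, 0.5394402106285112, -0.45660896441531296, 0.5400226996038162] [ 0.58935094 -0.30977252  0.06809506] 0.9987638822643596
0.061 [303. 201.] [332. 228.]
0.003 [305. 182.] [330. 207.]
```

View pics/w16.png

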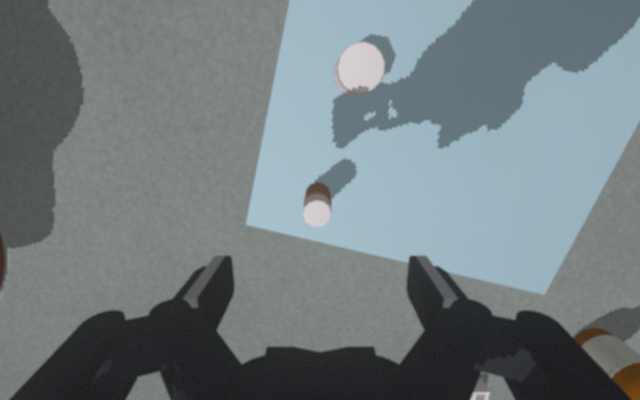

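View pics/w16b.png

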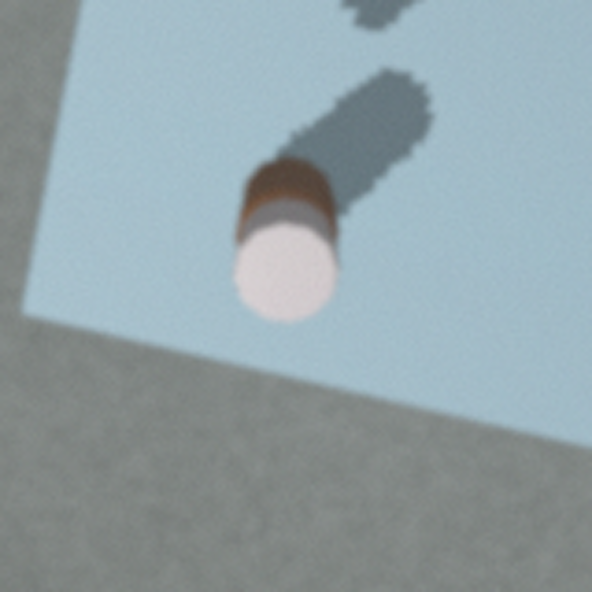

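View pics/t16b.png

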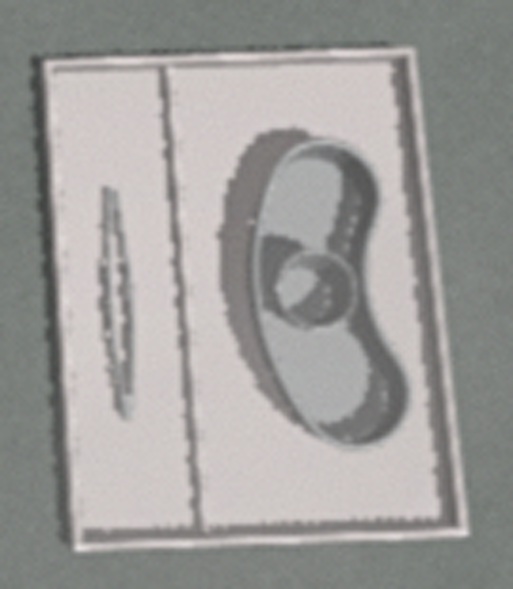

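Request:
{"api": "step_arm", "payload": {"motion": [[[0, 0, 0], [-0.001, 0.001, -0.03], 0], [[0, 0, 0], [-0.001, 0.001, -0.06], 0], [[0, 0, 0], [-0.001, 0.001, -0.085], 0], [[0, 0, 0], [-0.001, 0.001, -0.094], 0], [[0, 0, 0], [-0.001, 0.001, -0.094], 0], [[0, 0, 0], [-0.001, 0.001, -0.094], 100], [[0, 0, 0], [-0.001, 0.001, -0.094], 150]], "newtons": 30}}

```text
t: 30.58
eef_pos: [0.4288, 0.1074, 0.0378]
orientation: [0.457, 0.539, -0.456, 0.54]
wrist_force: [-0.4, 0.3, 0.5]
grip_width: 0.605
```

```bash
python3 - <<'E'
from h import *
im,C,st=grab('wrist','w17'); print(st['eef_pos'].tolist(),st['grip_width'])
E
```

```text
[0.4288345852385526, 0.10744870034570381, 0.03783625909556157] 0.6050325541292161
```

View pics/w17.png

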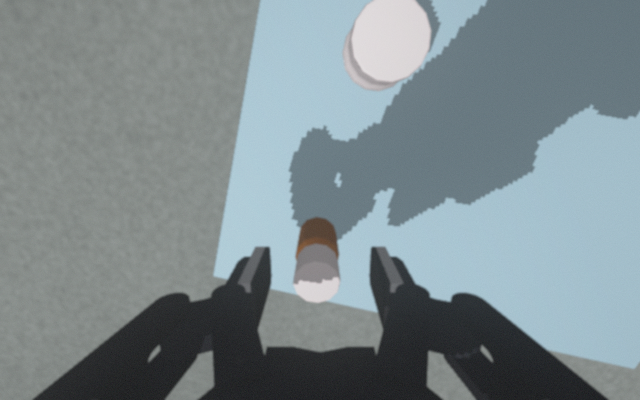

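Request:
{"api": "step_arm", "payload": {"motion": [[[0, 0, 0], [0, 0, 0], 175], [[0, 0, 0], [0, 0, 0], 190], [[0, 0, 0], [0, 0, 0], 205], [[0, 0, 0], [0, 0, 0], 255], [[0, 0, 0], [0, 0, 0], 255], [[0, 0, 0], [0, 0, 0], 255], [[0, 0, 0], [0, 0, 0.01], 255], [[0, 0, 0], [0, 0, 0.03], 255], [[0, 0, 0], [0, 0, 0.05], 255], [[0, 0, 0], [0, 0, 0.05], 255], [[0, 0, 0], [0, 0, 0.05], 255]]}}

```text
t: 32.0
eef_pos: [0.4279, 0.1075, 0.0863]
orientation: [0.457, 0.54, -0.457, 0.54]
wrist_force: [0.5, 0.2, -0.1]
grip_width: 0.23
```

```bash
python3 - <<'E'
from h import *
im,C,st=grab('wrist','w18'); print(st['eef_pos'].tolist(),st['grip_width'],st['wrist_force'])
z=st['eef_pos'][2]-.0378+.003; x,y=st['eef_pos'][:2]
th=np.linspace(0,2*np.pi,60)
for r,h in((11,.058),(12,0)):
    p=proj(C,np.c_[x+r/1e3*np.cos(th),y+r/1e3*np.sin(th),0*th+z+h]); print(h,p.min(0).round(),p.max(0).round())
cv2.imwrite('pics/w18b.png',cv2.resize(im[180:340,240:400],None,fx=3.7,fy=3.7,interpolation=cv2.INTER_CUBIC))
E
```

```text
[0.4278557680937598, 0.10747455867722815, 0.08626326585434069] 0.22956900619922924 [ 0.46234515  0.15604848 -0.14482087]
0.058 [294. 262.] [342. 305.]
0 [300. 217.] [337. 252.]
```

View pics/w18b.png

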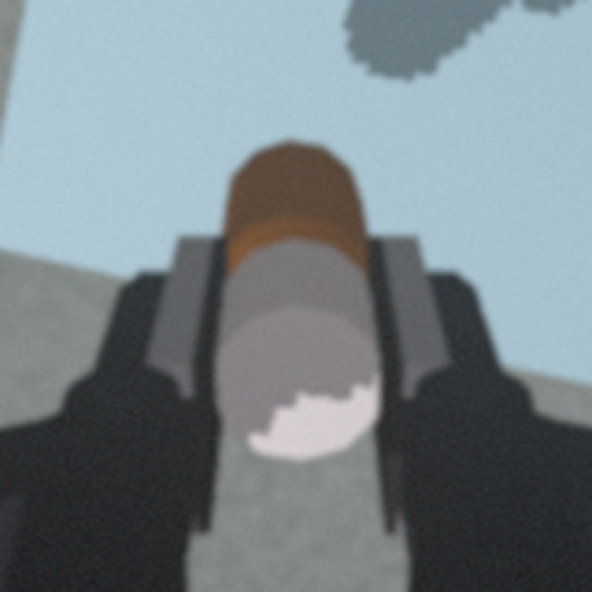

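Request:
{"api": "step_arm", "payload": {"motion": [[[0, 0, 0], [0, 0, 0.04], 255], [[0, 0, 0], [0.003, -0.01, 0.065], 255], [[0, 0, 0], [0.015, -0.05, 0.065], 255], [[0, 0, 0], [0.03, -0.1, 0.065], 255], [[0, 0, 0], [0.045, -0.15, 0.065], 255], [[0, 0, 0], [0.06, -0.2, 0.065], 255], [[0, 0, 0], [0.075, -0.25, 0.065], 255], [[0, 0, 0], [0.09, -0.3, 0.065], 255], [[0, 0, 0], [0.1, -0.34, 0.065], 255], [[0, 0, 0], [0.105, -0.3575, 0.04], 255], [[0, 0, 0], [0.105, -0.3575, 0.01], 255], [[0, 0, 0], [0.105, -0.3575, 0.005], 255], [[0, 0, 0], [0.105, -0.3575, 0.005], 255], [[0, 0, 0], [0.105, -0.3575, 0.005], 255]]}}

```text
t: 33.8
eef_pos: [0.5337, -0.2502, 0.0932]
orientation: [0.457, 0.539, -0.456, 0.541]
wrist_force: [0.5, -0.0, 0.7]
grip_width: 0.232
```

```bash
python3 - <<'E'
from h import *
im,C,st=grab('wrist','w19'); print(st['eef_pos'].tolist(),st['orientation'].tolist(),st['grip_width'],st['wrist_force'])
x,y=.533,-.25
th=np.linspace(0,2*np.pi,60)
p=proj(C,np.c_[x+.0235*np.cos(th),y+.0235*np.sin(th),0*th+.0395]); print(p.min(0).round(),p.max(0).round())
cv2.imwrite('pics/w19b.png',cv2.resize(im[160:330,220:420],None,fx=3.7,fy=3.7*.95,interpolation=cv2.INTER_CUBIC))
im,C,st=grab('scene','s19'); cv2.imwrite('pics/s19b.png',cv2.resize(im[60:230,210:400],None,fx=3.2,fy=3.2,interpolation=cv2.INTER_CUBIC))
E
```

```text
[0.5337350671725242, -0.2501956844152641, 0.09322540776766353] [0.45653688567189593, 0.5393238806310414, -0.45645413178906746, 0.5406971882438166] 0.23158869338815077 [ 0.52693909 -0.01449688  0.6778578 ]
[284. 191.] [351. 254.]
```

View pics/w19b.png

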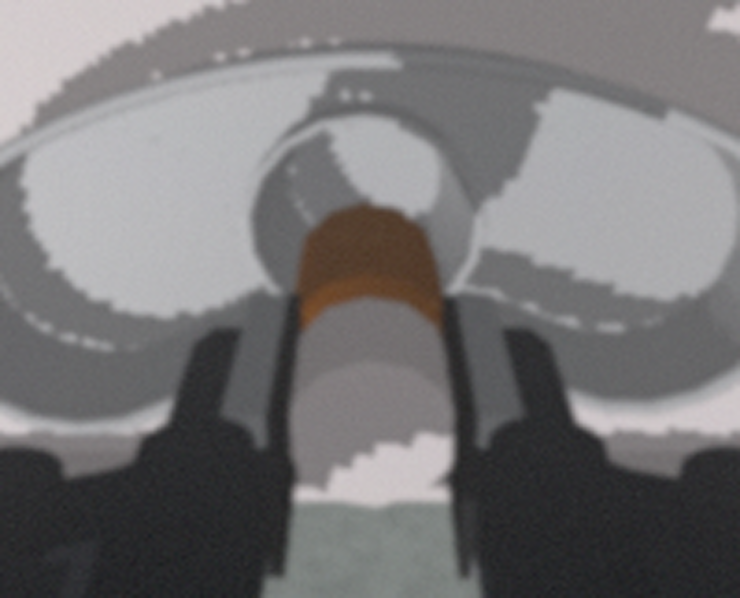

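View pics/s19b.png

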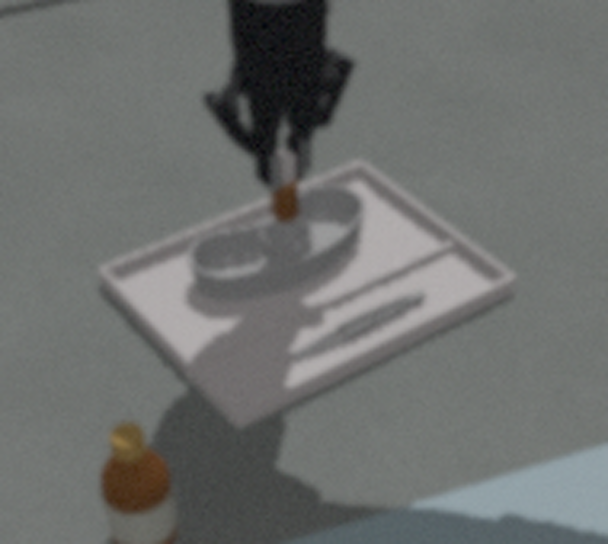

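Request:
{"api": "step_arm", "payload": {"motion": [[[0, 0, 0], [0, 0, -0.012], 255], [[0, 0, 0], [0, 0, -0.025], 255], [[0, 0, 0], [0, 0, -0.035], 255], [[0, 0, 0], [0, 0, -0.043], 255], [[0, 0, 0], [0, 0, -0.046], 255], [[0, 0, 0], [0, 0, -0.046], 255], [[0, 0, 0], [0, 0, -0.046], 255]]}}

```text
t: 34.78
eef_pos: [0.5334, -0.2502, 0.0463]
orientation: [0.457, 0.54, -0.457, 0.54]
wrist_force: [-0.0, 0.6, -0.5]
grip_width: 0.229
```

Request:
{"api": "step_arm", "payload": {"motion": [[[0, 0, 0], [0, 0, -0.001], 255], [[0, 0, 0], [0, 0, -0.002], 255], [[0, 0, 0], [0, 0, -0.002], 255]]}}

```text
t: 35.15
eef_pos: [0.5331, -0.25, 0.0438]
orientation: [0.457, 0.54, -0.457, 0.54]
wrist_force: [-0.7, -0.2, 0.2]
grip_width: 0.235
```

Request:
{"api": "step_arm", "payload": {"motion": [[[0, 0, 0], [0, 0, -0.0005], 255], [[0, 0, 0], [0, 0, -0.001], 255], [[0, 0, 0], [0, 0, -0.001], 255]]}}

```text
t: 35.52
eef_pos: [0.5331, -0.25, 0.0428]
orientation: [0.457, 0.54, -0.457, 0.54]
wrist_force: [0.3, -0.8, 0.2]
grip_width: 0.232
```

```bash
python3 - <<'E'
from h import *
im,C,st=grab('wrist','w20'); print(st['eef_pos'].tolist(),st['grip_width'],st['wrist_force'])
cv2.imwrite('pics/w20b.png',cv2.resize(im[160:330,220:420],None,fx=3.7,fy=3.7*.95,interpolation=cv2.INTER_CUBIC))
E
```

```text
[0.533082805327622, -0.24998953526720913, 0.042773721646283194] 0.23156970840632693 [ 0.2562747  -0.76375822  0.16874201]
```

View pics/w20b.png

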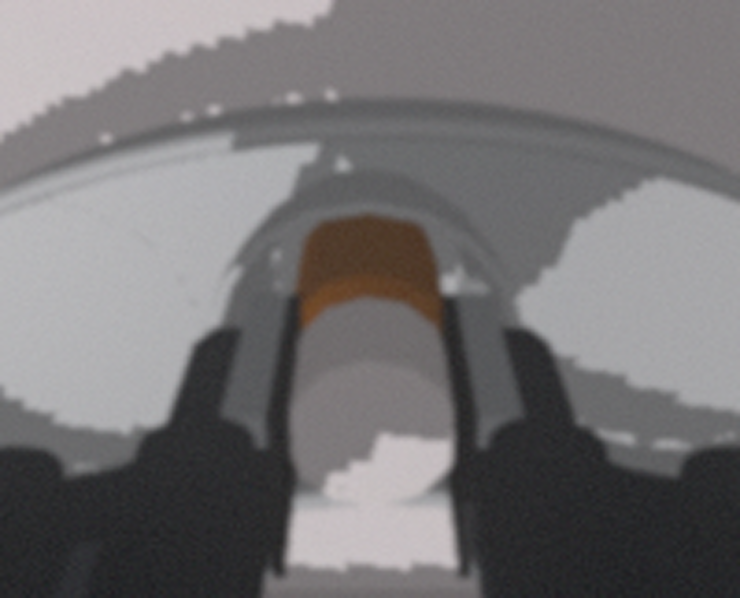

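Nothing is touching the wrong thing; the bottle is in the pot's mouth and close to the floor. One more small step down, watching force.

Request:
{"api": "step_arm", "payload": {"motion": [[[0, 0, 0], [0, 0, -0.0005], 255], [[0, 0, 0], [0, 0, -0.0007], 255], [[0, 0, 0], [0, 0, -0.0007], 255]]}}

```text
t: 35.95
eef_pos: [0.5331, -0.25, 0.0421]
orientation: [0.457, 0.54, -0.457, 0.54]
wrist_force: [-0.6, -0.2, 0.3]
grip_width: 0.23
```

Request:
{"api": "step_arm", "payload": {"motion": [[[0, 0, 0], [0, 0, -0.0005], 255], [[0, 0, 0], [0, 0, -0.001], 255], [[0, 0, 0], [0, 0, -0.001], 255]]}}

```text
t: 36.33
eef_pos: [0.5333, -0.2503, 0.0419]
orientation: [0.457, 0.54, -0.457, 0.54]
wrist_force: [-2.2, 0.9, 5.9]
grip_width: 0.233
```

Request:
{"api": "step_arm", "payload": {"motion": [[[0, 0, 0], [0, 0, 0.0005], 190], [[0, 0, 0], [0, 0, 0.0005], 165], [[0, 0, 0], [0, 0, 0.0005], 120], [[0, 0, 0], [0, 0, 0.0005], 120], [[0, 0, 0], [0, 0, 0.0005], 120], [[0, 0, 0], [0, 0, 0.01], 120], [[0, 0, 0], [0, 0, 0.04], 100], [[0, 0, 0], [0, 0, 0.08], 100], [[0, 0, 0], [0, 0, 0.12], 100], [[0, 0, 0], [0, 0, 0.12], 100], [[0, 0, 0], [0, 0, 0.12], 100]]}}

```text
t: 37.7
eef_pos: [0.5331, -0.25, 0.161]
orientation: [0.457, 0.54, -0.457, 0.54]
wrist_force: [0.2, 0.6, -1.3]
grip_width: 0.609
```

```bash
python3 - <<'E'
from h import *
im,C,st=grab('wrist','w21'); print(st['eef_pos'].tolist(),st['grip_width'],st['wrist_force'])
cv2.imwrite('pics/w21b.png',cv2.resize(im[130:290,220:420],None,fx=4,fy=4-.25,interpolation=cv2.INTER_CUBIC))
th=np.linspace(0,2*np.pi,60)
for r,h in((23.5,.0395),(11,.066),(12,.046)):
    p=proj(C,np.c_[.5335+r/1e3*np.cos(th),-.25+r/1e3*np.sin(th),0*th+h]); print(h,p.min(0).round(),p.max(0).round())
im,C,st=grab('scene','s21'); cv2.imwrite('pics/s21b.png',cv2.resize(im[60:230,210:400],None,fx=3.2,fy=3.2,interpolation=cv2.INTER_CUBIC))
E
```

```text
[0.5330661729590123, -0.2500009170188287, 0.16102647607956358] 0.608982322384502 [ 0.15348919  0.6366136  -1.3216984 ]
0.0395 [294. 173.] [345. 222.]
0.066 [306. 194.] [332. 219.]
0.046 [306. 187.] [332. 213.]
```

View pics/w21b.png

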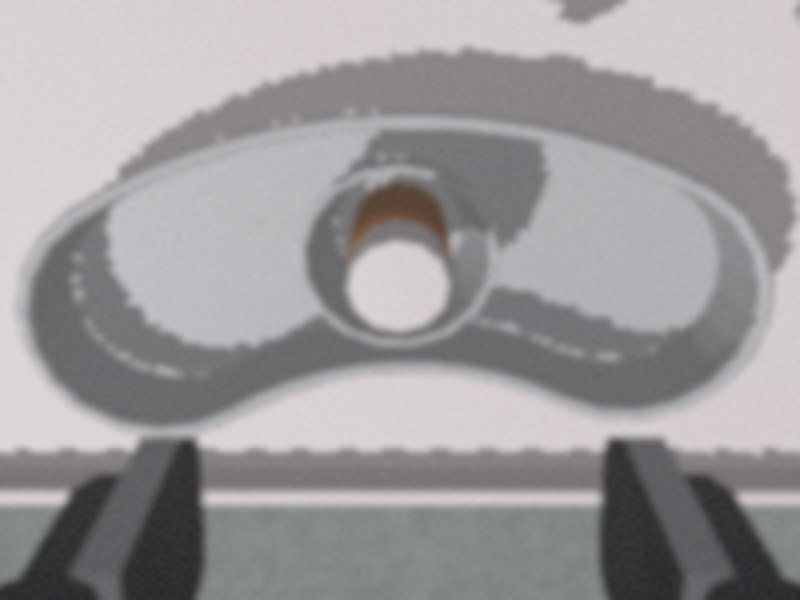

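View pics/s21b.png

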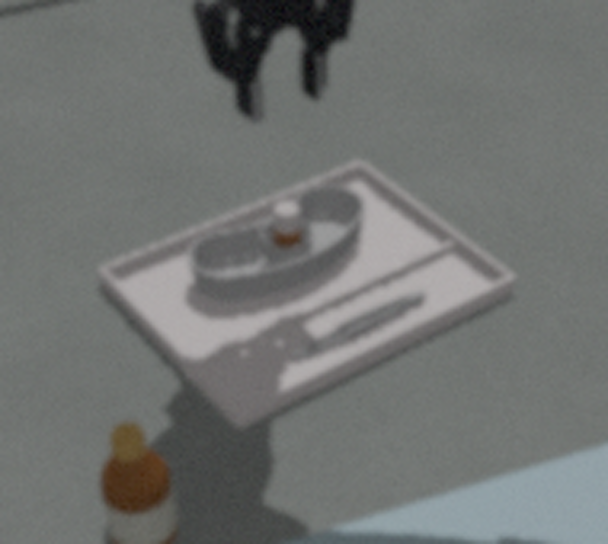

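```bash
python3 - <<'E'
from station import *
print(observe()['joint_vel'].round(3)); print(hand_in())
E
```

```text
[-0.001  0.005 -0.001  0.002  0.001  0.001]
the job is handed in; nothing more can be done
None
```

I laid up the tray in the order asked: kidney dish, forceps, gallipot, then the small bottle. Each was let go before I took the next. I handed the job in at about 38 s of the 107 s allowed. The hand-in reported no verdict.

What the last checks showed:
- **Dish:** it lies flat in the wide compartment, at about (-2, -35) mm in the tray's frame from the wrist camera. The top camera put it at (-4, -30) mm. Such offsets of 3–5 mm between the top camera and the wrist camera or arm recurred during the job. They are well inside the tolerance, and I went by the wrist camera and the arm's readings.
- **Forceps:** they lie flat and lengthwise near the middle of the narrow compartment, judged by eye in the pictures. I did not measure the angle.
- **Gallipot:** it stands upright in the middle of the dish, within about 2 mm.
- **Small bottle:** it stands upright in the gallipot. The cap appears within about 1 pixel of where an upright, centred bottle would show it.
- **Robot:** it was clear of everything and still when I handed in.
- **Jar and stock bottle:** I planned every path to stay clear of both and saw no sign that either moved, but I did not measure them again at the end.

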